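Load the sample curing case

TASK

Raise the lid of the curing case by its bar and push the knee of the folding stay down past straight until it locks the lid open. Lay every sample panel that is there flat in the bay of its own colour and push it square up against both stops of the bay, the end stop and the side stop. With all panels home, pull the knee up again to break the stay and lower the lid fully shut over them, so that every panel is still home under it; do not disturb the cans and the spreader.

Things in the scene. Friction and masses are not known exactly. Their poses are not given: they have to be found in the camera images.
- case: fixed grey and white curing case, 185 mm deep (x) by 290 mm wide (y), walls 5 mm, rim 55 mm (a low sill of 28 mm on its -y side), inner floor 20 mm above the table. Origin at the centre of its underside; -x is its front (towards the robot), +y the stay's side. Inside, an aluminium end stop 6 mm high runs all along y, front face at x = 37.5 mm; each bay also has a coloured side stop on its +y side
- lid (a joint): lid, orange frame and clear window, 6 mm thick, 0.5 kg, hinged on the far rim (case x = 92.5 mm, 55 mm above the table, axis along case y); 0 = shut, grows as it opens; the straight stay stops it at about 1.50 rad. Its stiff hinge holds it where it is left above about 1.1 rad; lower down it sinks shut slowly, within a few seconds
- lid_bar (a point): middle of the lid's steel handle bar: round, 10 mm thick, 100 mm long along case y, 45 mm beyond the lid's front edge in the lid's plane, carried at its two ends; 230 mm from the hinge line. Axes: the lid's (as the case's when shut). Can be pinched from above across case x, the fingertips no more than about 8 mm below it; turns between the fingers
- knee (a joint): knee of the folding stay on the case's +y side, two 77 mm links: the lower pivots on the case (case x = -37.5 mm, z = 35 mm), the upper on the lid 70 mm from the hinge line. 0 = folded (lid shut), grows as it straightens; 2.30 straight; 2.54 locked on its stop, past straight. Folded, it points up and to the robot: push it down (and away) to lock, pull it up and to the robot to break. A few newtons
- knob (a point): middle of the red knob on the stay's knee: a round peg 16 mm thick sticking out to case +y from 8 to 63 mm off the stay (this point at 41 mm). 80 mm above the table and at case x = 25 mm when the stay is straight, about 7 mm lower when locked
- panel_orange: sample panel, aluminium, orange on top, 70 mm (its x) by 50 mm (its y) by 8 mm, 0.2 kg, lying flat, with a black grip on top, 45 mm long in x, 14 mm wide in y, 27 mm high (top 35 mm above the underside) with a stripe of the same colour; origin at the centre of its underside; may lie either way round. May be absent
- bay_orange (a point): point on the inner floor where the orange panel's origin lies when it is home, touching both stops; axes as the case's. Orange floor patches mark the bay. Its orange side stop (6 mm high and wide, 70 mm long in x) begins 25 mm to +y of this point, the end stop 35 mm to +x; free: 20 mm to -y of a panel at home (to the next stop or sill), 55 mm to -x
- panel_green: sample panel, aluminium, green on top, 70 mm (its x) by 50 mm (its y) by 8 mm, 0.2 kg, lying flat, with a black grip on top, 45 mm long in x, 14 mm wide in y, 27 mm high (top 35 mm above the underside) with a stripe of the same colour; origin at the centre of its underside; may lie either way round. May be absent
- bay_green (a point): point on the inner floor where the green panel's origin lies when it is home, touching both stops; axes as the case's. Green floor patches mark the bay. Its green side stop (6 mm high and wide, 70 mm long in x) begins 25 mm to +y of this point, the end stop 35 mm to +x; free: 20 mm to -y of a panel at home (to the next stop or sill), 55 mm to -x
- panel_blue: sample panel, aluminium, blue on top, 70 mm (its x) by 50 mm (its y) by 8 mm, 0.2 kg, lying flat, with a black grip on top, 45 mm long in x, 14 mm wide in y, 27 mm high (top 35 mm above the underside) with a stripe of the same colour; origin at the centre of its underside; may lie either way round. May be absent
- bay_blue (a point): point on the inner floor where the blue panel's origin lies when it is home, touching both stops; axes as the case's. Blue floor patches mark the bay. Its blue side stop (6 mm high and wide, 70 mm long in x) begins 25 mm to +y of this point, the end stop 35 mm to +x; free: 20 mm to -y of a panel at home (to the next stop or sill), 55 mm to -x
- filler_can: bystander: orange and black can with a steel lid, 100 mm across, 95 mm high; origin at the centre of its underside
- small_can: bystander: orange and black can with a steel lid, 74 mm across, 75 mm high; origin at the centre of its underside
- spreader: bystander: filler spreader lying flat, orange handle 120 mm long to its -x, steel blade 100 by 70 mm to its +x, 16 mm high; origin where handle and blade meet, on the table
Things that resemble listed ones, but are neither listed nor needed, are in the scene too. What is shaped like the panel_green but pink or yellow is not meant.

How it is judged (in metres and radians):
On the way, in this order (a step that is already met when the one before it is completed fails the run):
1. the lid is raised (more than 1.2 rad) (value of joint lid above 1.2 rad), for 0.1 s.
2. the stay is locked past straight with the lid up (value of joint knee above 2.44 rad and value of joint lid above 1.35 rad), for 0.2 s.
3. every panel is home in its bay against both stops, with the stay still locked (x of panel_orange in the frame of bay_orange between -0.003 and 0.003 m and y of panel_orange in the frame of bay_orange between -0.003 and 0.003 m and z of panel_orange in the frame of bay_orange between -0.003 and 0.003 m and angle between the x axis of each of panel_orange, panel_green, panel_blue and the x axis of case, either way round below 0.05 rad and angle between each of panel_orange, panel_green, panel_blue's own z axis and vertical below 0.06 rad and x of panel_green in the frame of bay_green between -0.003 and 0.003 m and y of panel_green in the frame of bay_green between -0.003 and 0.003 m and z of panel_green in the frame of bay_green between -0.003 and 0.003 m and x of panel_blue in the frame of bay_blue between -0.003 and 0.003 m and y of panel_blue in the frame of bay_blue between -0.003 and 0.003 m and z of panel_blue in the frame of bay_blue between -0.003 and 0.003 m and value of joint knee above 2.44 rad), for 0.2 s.
4. the stay's knee is broken (value of joint knee below 2.1 rad), for 0.1 s.
At the end, for the whole second after the job is handed in: The lid is shut (under 0.03 rad) and every panel present lies flat at rest on the floor of the bay of its colour, within 3 mm of touching each of its two stops and square to the case within 0.05 rad (x of panel_orange in the frame of bay_orange between -0.003 and 0.003 m and y of panel_orange in the frame of bay_orange between -0.003 and 0.003 m and z of panel_orange in the frame of bay_orange between -0.003 and 0.003 m and angle between the x axis of each of panel_orange, panel_green, panel_blue and the x axis of case, either way round below 0.05 rad and angle between each of panel_orange, panel_green, panel_blue's own z axis and vertical below 0.06 rad and x of panel_green in the frame of bay_green between -0.003 and 0.003 m and y of panel_green in the frame of bay_green between -0.003 and 0.003 m and z of panel_green in the frame of bay_green between -0.003 and 0.003 m and x of panel_blue in the frame of bay_blue between -0.003 and 0.003 m and y of panel_blue in the frame of bay_blue between -0.003 and 0.003 m and z of panel_blue in the frame of bay_blue between -0.003 and 0.003 m and linear speed of each of panel_orange, panel_green, panel_blue below 0.01 m/s and value of joint lid below 0.03 rad).
It fails at once if the filler can is moved by more than 20 mm or tipped (distance of filler_can from where it was at the start of the episode above 0.02 m or angle between filler_can's own z axis and vertical above 0.3 rad).
It fails at once if the small can is moved by more than 20 mm or tipped (distance of small_can from where it was at the start of the episode above 0.02 m or angle between small_can's own z axis and vertical above 0.3 rad).
It fails at once if the spreader is moved by more than 20 mm or tipped (distance of spreader from where it was at the start of the episode above 0.02 m or angle between spreader's own z axis and vertical above 0.3 rad).
Of panel_orange, panel_green, panel_blue only 2 to 3 are there at a start; the rules pass over those that are not, and their reading is None.
At some moment in a run one of panel_orange, panel_green, panel_blue may be knocked a few centimetres aside while the robot is not near it.
Once in a run the grip may slacken for a moment while it holds something.
It also fails if it takes over 210 s, if anything falls off the work surface, if the arm or the gripper's body presses on something with over 40 N, if the wrist force passes 120 N, or if a joint passes its speed limit or range.

ROBOT

A 7-joint arm with a two-finger parallel gripper is mounted at the origin on the work surface. World frame = base frame: x ahead of the robot, y to its left, z up, the work surface at z = 0. Lengths are in mm, angles in rad, forces in N, time in s.
With the tool pointing down it reaches from about 400 to 925 mm from the base axis. Payload 4.1 kg.
Tool frame: the origin (TCP) lies midway between the tips of the shut fingers; the grasp point (between the pads) lies 19 mm behind it; z points along the fingers, y is the direction in which the jaws open and shut (so a half turn about z gives the same grasp; the last joint's range is limited). The gripper opens to 85 mm and grips with 20 to 120 N. Pads are 22 mm wide; open, the fingers measure 114 mm over their backs; the gripper's body (76 mm by 85 mm) begins 54 mm behind the grasp point. The pads swing forward as they close: fully open they stand 13 mm farther back than shut.
Start: joints at [1.112, 0.398, 0.045, 1.537, -0.019, 1.207, -0.051], TCP at [228.895, -608.4, 231.347] pointing down, gripper open.
Joint ranges: [-2.82, 2.82], [-0.49, 2.23], [-1.37, 1.46], [0, 2.46], [-1.36, 4.5], [0.23, 2], [-2.94, 2.94]. Speed limits (rad/s): [2.57, 2.57, 3.14, 3.14, 3.14, 3.14, 3.14].

INTERFACE

Orientations are given as a rotation vector (axis times angle).
In Python, from cell import bot gives the robot as it stands. The module is installed in compiled form; this text tells all that it offers.
- The arm moves only by the tool send_rows, never from a script. Its argument "moves" is a list that holds one entry, the list of rows, each a list of 7 numbers: the shift along the tool's x, y, z in cm, then the turn, a rotation vector about the tool's x, y, z in rad, then the finger opening in cm, from 0 to 8.54. In form: [[[x, y, z, rx, ry, rz, hand], ...]]. A call has 1 to 12 rows; each row shifts and turns the commanded pose from where the row before left it, along the tool's axes as they then stand; what a row does not reach is not made up. A row lasts 1/8 s, in which the tool goes at most 62.5 mm and 10.7 degrees, less where a joint would pass 70% of its speed; a pose out of reach is approached as far as the arm can. A call is refused whole if a number of a shift passes 6.25 or a number of a turn 0.188, either way. A call with a gripper value outside its range is refused whole. The fingers move at their own pace and stop on an object; the grip force is fixed at half the most. Time passes only in rows, so rows that do not move let the fingers close. It gives the time, the measured TCP pose, the force and the opening at its end, in the units of the state.
- bot.state(): the state, without advancing time (a new reading comes with each control period).
- bot.snapshot(name): name is "scene" or "top" or "wrist"; returns the picture (420x560x3 uint8, red, green, blue); there is no depth.
- bot.camera_model(name): a dict with "fx", "fy", "cx", "cy" (pixels), "k1" (the pictures are not rectified: a ray, as slopes to the right and down, at radius r is drawn at 1 + k1 r^2 times it, then the intrinsics apply), "eye" and "rotation" of the camera in the world. Camera axes: x right, y up, looking along -z (the intrinsics and any distortion apply to the point x, -y, -z); pixel columns grow to the right and rows downward; lengths in mm; the calibration is good to about 2 mm. A picture is of the moment at which its call begins: read the wrist's pose just before it. camera_model takes no time and is no camera call; for the wrist camera it gives the pose at the moment of the call.
- bot.sign_off(): hands the job in, once; it reports no verdict.
Trained networks look in the newest picture that a camera, given by its name, has taken for a name from the list of things; names that differ only in an ending like _2 or _b are one class to them, and where a whole thing is asked for, a point or a joint stands for the part that bears it (a point fixed in the world has none). Each returns a list of dicts, best first, with "conf" (0 to 1); they miss things now and then, are a little off and sometimes report something else, mostly with a low value. They report only what shows in the picture. A call takes as long as a camera call. They do not tell look-alikes from the thing itself.
- bot.cut_out(camera, thing): "region" (420x560 bool, what is visible of it) and "xy" ([column, row] in pixels, amid what is visible of it).
The state is a dict: "t": time; "qpos": joint angles; "joint_velocities": joint speeds; "effort": joint torques, N m; "position": TCP position; "eef_rot": TCP orientation; "wrist_force": force on the tool from outside, world axes, zero at the start; "ft_torque": the same for the moment, N m; "finger_gap": finger opening in mm.
Only numpy, scipy, OpenCV 4.12 (cv2) and the standard library are available. Lean on these libraries where they do the work, as an engineer would, in place of code of your own. Each camera call takes 0.05 s, during which the arm holds its last target. There are 200 camera calls.

## Working session

There is one attempt and no reset: what is moved stays moved. The work goes in short steps, Python scripts to look and compute and a tool call to move; the robot and the scene stay as the last step left them, time stands still between calls to the robot, and variables do not carry over. Pictures are saved under pics/ and viewed, about 12 in all and at most 16, crops included, and the job is handed in when it is done.

Besides the shell and the picture viewer there is one more tool, called by a JSON object that holds its "name" and its "arguments". send_rows: Moves the arm, as the interface text tells. Its arguments: {"type":"object","properties":{"moves":{"type":"array","items":{"type":"array","items":{"type":"array","items":{"type":"number"}}}}},"required":["moves"]}

```bash
mkdir -p pics; ls
cat > h.py <<'E'
import numpy as np, cv2
from cell import bot
from scipy.spatial.transform import Rotation as R
def snap(cam,name):
    im=bot.snapshot(cam); cv2.imwrite(f'pics/{name}.png',im[:,:,::-1]); return im
def ray(cam,u,v,cm=None):
    c=cm or bot.camera_model(cam)
    xd,yd=(u-c['cx'])/c['fx'],(v-c['cy'])/c['fy']
    x,y=xd,yd
    for _ in range(20):
        f=1+c['k1']*(x*x+y*y); x,y=xd/f,yd/f
    d=np.array(c['rotation'])@np.array([x,-y,-1.]); return np.array(c['eye']),d
def at_z(cam,u,v,z,cm=None):
    e,d=ray(cam,u,v,cm); return e+d*(z-e[2])/d[2]
def proj(cam,p,cm=None):
    c=cm or bot.camera_model(cam)
    q=np.array(c['rotation']).T@(np.array(p,float)-np.array(c['eye']))
    x,y=q[0]/-q[2],-q[1]/-q[2]; f=1+c['k1']*(x*x+y*y)
    return np.array([c['fx']*x*f+c['cx'],c['fy']*y*f+c['cy']])
def st():
    s=bot.state(); print('t',round(s['t'],2),'p',np.round(s['position'],1),'rv',np.round(s['eef_rot'],3),'F',np.round(s['wrist_force'],1),'gap',round(s['finger_gap'],1)); return s
E
python3 - <<'E'
from h import *
np.set_printoptions(suppress=True,precision=3)
s=st(); print(s)
a=snap('scene','s0'); b=snap('top','t0')
for c in('scene','top'): print(c,bot.camera_model(c))
E
```

```text
pics
t 0.0 p [ 228.6 -607.8  230.2] rv [-3.089 -0.562  0.001] F [ 1.2 -0.3  0.8] gap 85.5
{'t': 0.0, 'qpos': array([ 1.112,  0.399,  0.045,  1.538, -0.019,  1.207, -0.051]), 'joint_velocities': array([ 0.003,  0.001, -0.   ,  0.   , -0.001, -0.   , -0.001]), 'effort': array([  0.   , -47.512,   1.365, -25.422,   0.011,   0.009,   0.   ]), 'position': array([ 228.643, -607.784,  230.242]), 'eef_rot': array([-3.089, -0.562,  0.001]), 'wrist_force': array([ 1.165, -0.298,  0.76 ]), 'ft_torque': array([ 0.013, -0.005, -0.018]), 'finger_gap': 85.47839925579184}
scene {'fx': 510.50743556862506, 'fy': 510.50743556862506, 'cx': 282.396095247581, 'cy': 207.3017790116992, 'k1': -0.00995686241102481, 'eye': array([1190.225, -782.917, 1131.714]), 'rotation': array([0.763, 0.246, 0.632])}
top {'fx': 386.8790703756507, 'fy': 386.8790703756507, 'cx': 290.68302117199687, 'cy': 205.402692689655, 'k1': -0.029064003489580197, 'eye': array([ 432.773,   40.75 , 1158.883]), 'rotation': array([ 0.085, -0.115, -1.584])}
```

```bash
sed -i "s/np.array(c\['rotation'\])/R.from_rotvec(c['rotation']).as_matrix()/" h.py
python3 - <<'E'
from h import *
for n in ('t0','s0'):
    im=cv2.imread(f'pics/{n}.png'); cv2.imwrite(f'pics/{n}b.png',cv2.resize(im,(800,600),interpolation=cv2.INTER_CUBIC))
print(proj('top',[228.6,-607.8,230]))
for nm in ['case','lid','lid_bar','knee','knob','panel_orange','panel_green','panel_blue','filler_can','small_can','spreader']:
    for c in ['top']:
        print(nm,[(round(d['conf'],2),np.round(d['xy']),int(d['region'].sum())) for d in bot.cut_out(c,nm)[:4]])
E
```

```text
[556.38552109 335.29033151]
case [(0.83, array([274., 206.]), 7434)]
lid [(0.69, array([276., 203.]), 6779), (0.41, array([274., 200.]), 7358), (0.18, array([386., 214.]), 368)]
lid_bar [(0.68, array([278., 200.]), 6644)]
knee [(0.66, array([215., 203.]), 167)]
knob [(0.61, array([212., 201.]), 157)]
panel_orange [(0.57, array([405., 250.]), 392), (0.3, array([211., 202.]), 137)]
panel_green [(0.86, array([385., 214.]), 396), (0.8, array([413., 180.]), 396), (0.7, array([445., 271.]), 397)]
panel_blue [(0.65, array([361., 253.]), 403)]
filler_can [(0.6, array([123., 236.]), 1494), (0.37, array([210., 201.]), 141)]
small_can [(0.8, array([131., 188.]), 818), (0.61, array([375., 153.]), 976)]
spreader [(0.91, array([377., 151.]), 1089)]
```

View pics/t0b.png

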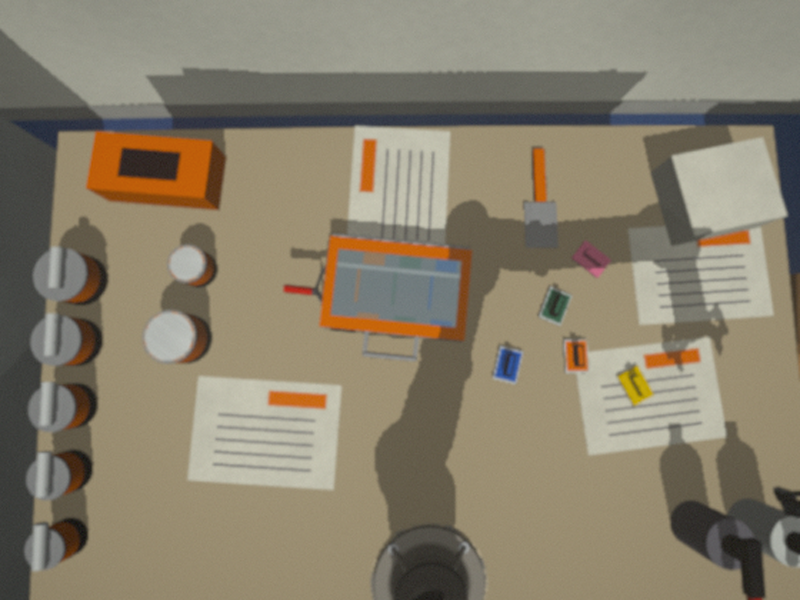

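View pics/s0b.png

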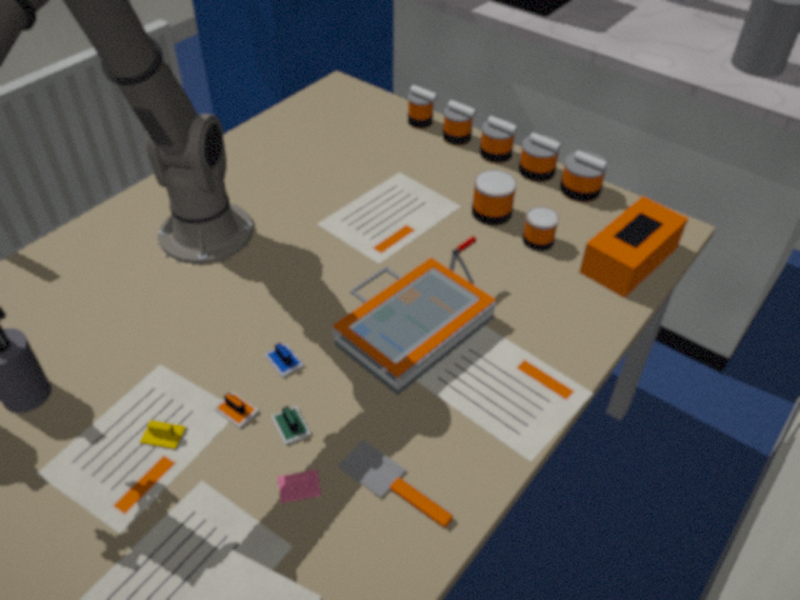

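```bash
cat >> h.py <<'E'
def rect(cam,mask,z,cm=None):
    v,u=np.nonzero(mask); c=cm or bot.camera_model(cam)
    P=np.array([at_z(cam,a,b,z,c)[:2] for a,b in zip(u,v)],np.float32)
    (cx,cy),(w,h),ang=cv2.minAreaRect(P)
    if w<h: w,h,ang=h,w,ang+90
    return np.round([cx,cy,w,h],1),round((ang+90)%180-90,1)  # ang: long side dir in deg
E
python3 - <<'E'
from h import *
for cam,n in(('top','t0'),('scene','s0')):
    im=cv2.imread(f'pics/{n}.png'); hsv=cv2.cvtColor(im,cv2.COLOR_BGR2HSV)
    o=((hsv[...,0]<18)&(hsv[...,1]>200)&(hsv[...,2]>150)).astype(np.uint8)
    bot.snapshot(cam)
    L=bot.cut_out(cam,'lid')[0]['region']
    o=o&cv2.dilate(L.astype(np.uint8),np.ones((5,5)))
    k,l,stt,_=cv2.connectedComponentsWithStats(o); i=1+np.argmax(stt[1:,4])
    print(cam,'lid',rect(cam,l==i,61))
    for p in('panel_orange','panel_green','panel_blue'):
        for d in bot.cut_out(cam,p)[:3]:
            if d['conf']>.4: print(p,round(d['conf'],2),np.round(d['xy']),rect(cam,d['region'],8),'@20', np.round(at_z(cam,*d['xy'],8)))
    for p in('knob','lid_bar'):
        for d in bot.cut_out(cam,p)[:1]:
            print(p,round(d['conf'],2),np.round(d['xy']),rect(cam,d['region'],58))
E
```

```text
top lid (array([587.2,  79.1, 242.4, 181.6]), 83.5)
panel_orange 0.66 [404. 250.] (array([ 444.2, -314.8,   68.6,   51.9]), 0.7) @20 [ 439. -318.    8.]
panel_green 0.86 [412. 179.] (array([ 648.5, -360.2,   72.4,   54.4]), 49.5) @20 [ 655. -355.    8.]
panel_green 0.72 [444. 272.] (array([ 380.9, -433.9,   67.8,   51.4]), 25.7) @20 [ 374. -433.    8.]
panel_green 0.57 [384. 214.] (array([ 547.9, -274. ,   70.8,   50. ]), -24.5) @20 [ 549. -264.    8.]
panel_blue 0.78 [359. 254.] (array([ 427.5, -170.3,   68.3,   48.8]), -13.4) @20 [ 432. -183.    8.]
knob 0.52 [210. 202.] (array([583.1, 249.6,  68.7,  17.3]), 89.2)
lid_bar 0.57 [277. 203.] (array([561.3,  61.7, 292.7, 235.9]), 83.3)
scene lid (array([592.1,  78.3, 240.9, 179.8]), 83.5)
panel_orange 0.62 [165. 286.] (array([ 449.3, -319.3,   76.1,   52.8]), 0.3) @20 [ 448. -316.    8.]
panel_green 0.77 [111. 305.] (array([ 386.9, -439.3,   73.9,   53.9]), 27.3) @20 [ 384. -445.    8.]
panel_green 0.73 [288. 221.] (array([537.2,  99.3, 316.6, 252.3]), 82.5) @20 [560.  82.   8.]
panel_green 0.61 [209. 342.] (array([ 654.6, -361.5,   70.1,   53.3]), 50.8) @20 [ 658. -365.    8.]
panel_blue 0.66 [199. 253.] (array([ 430.8, -173.7,   82.1,   52.7]), -13.6) @20 [ 440. -176.    8.]
knob 0.54 [326. 177.] (array([566. , 258.9, 139.1,  45.2]), -60.3)
lid_bar 0.83 [290. 221.] (array([566.1,  61.8, 297.6, 230.4]), 83.5)
```

```bash
cat >> h.py <<'E'
def rows(tgt,psi,n,hand,start=None):
    """rows from the current (or given) pose to TCP tgt, tool down, jaw axis at world angle psi deg (mod 180)"""
    if start is None:
        s=bot.state(); p=np.array(s['position']); r=R.from_rotvec(s['eef_rot'])
    else: p,r=start
    y0=np.degrees(np.arctan2(*r.as_matrix()[1::-1,1]))
    y1=y0+((psi-y0+90)%180-90)
    a=np.radians(y1+90); Rt=R.from_matrix(np.array([[np.cos(a),np.sin(a),0],[np.sin(a),-np.cos(a),0],[0,0,-1]]))
    dv=(r.inv()*Rt).as_rotvec()/n; out=[]
    d=(np.array(tgt,float)-p)/n/10
    for i in range(n):
        out.append([float(x) for x in np.round(np.r_[r.inv().apply(d),dv],2 if np.abs(dv).max()<1e-9 else 3)]+[hand]); r=r*R.from_rotvec(dv)
    print(out); return np.array(tgt,float),r
E
python3 - <<'E'
from h import *
print(at_z('top',273,248.5,58))
e=rows([470,-250,230],-40,8,4.0)
e=rows([452,94,150],-6.5,8,4.0,e)
E
```

```text
[450.62207987  70.66988301  58.        ]
[[4.399, -3.132, 0.016, 0.0, 0.0, -0.064, 4.0], [4.59, -2.843, 0.016, 0.0, 0.0, -0.064, 4.0], [4.763, -2.544, 0.016, 0.0, 0.0, -0.064, 4.0], [4.916, -2.233, 0.017, 0.0, 0.0, -0.064, 4.0], [5.049, -1.914, 0.017, 0.0, 0.0, -0.064, 4.0], [5.161, -1.586, 0.017, 0.0, 0.0, -0.064, 4.0], [5.252, -1.253, 0.017, 0.0, 0.0, -0.064, 4.0], [5.322, -0.914, 0.017, 0.0, 0.0, -0.064, 4.0]]
[[3.149, -2.936, 1.0, -0.0, 0.0, -0.073, 4.0], [3.355, -2.699, 1.0, -0.0, 0.0, -0.073, 4.0], [3.543, -2.446, 1.0, -0.0, 0.0, -0.073, 4.0], [3.713, -2.181, 1.0, -0.0, 0.0, -0.073, 4.0], [3.862, -1.904, 1.0, -0.0, 0.0, -0.073, 4.0], [3.991, -1.617, 1.0, -0.0, 0.0, -0.073, 4.0], [4.098, -1.321, 1.0, -0.0, 0.0, -0.073, 4.0], [4.184, -1.019, 1.0, -0.0, 0.0, -0.073, 4.0]]
```

{"name": "send_rows", "arguments": {"moves": [[[4.4,-3.13,0,0,0,-0.064,4],[4.59,-2.84,0,0,0,-0.064,4],[4.76,-2.54,0,0,0,-0.064,4],[4.92,-2.23,0,0,0,-0.064,4],[5.05,-1.91,0,0,0,-0.064,4],[5.16,-1.59,0,0,0,-0.064,4],[5.25,-1.25,0,0,0,-0.064,4],[5.32,-0.91,0,0,0,-0.064,4]]]}}

```text
t: 2.35
position: [471.1, -248.9, 231.7]
eef_rot: [2.846, 1.329, 0.001]
wrist_force: [1.3, -1.0, -0.2]
finger_gap: 40.2
```

Run:
```python
from h import *
st(); e=rows([451.5,73.5,150],-6.5,8,4.0)
e=rows([451.5,73.5,52],-6.5,4,4.0,e)
```

```text
t 2.35 p [ 471.1 -248.9  231.7] rv [2.846e+00 1.329e+00 1.000e-03] F [ 1.3 -1.  -0.2] gap 40.2
[[2.933, -2.776, 1.018, 0.0, 0.0, -0.073, 4.0], [3.127, -2.554, 1.018, 0.0, 0.0, -0.073, 4.0], [3.305, -2.32, 1.019, 0.0, 0.0, -0.073, 4.0], [3.465, -2.072, 1.019, 0.0, 0.0, -0.073, 4.0], [3.607, -1.814, 1.02, 0.0, 0.0, -0.073, 4.0], [3.729, -1.546, 1.02, 0.0, 0.0, -0.073, 4.0], [3.832, -1.27, 1.02, 0.0, 0.0, -0.073, 4.0], [3.914, -0.988, 1.021, 0.0, 0.0, -0.073, 4.0]]
[[0.0, -0.0, 2.45, 0.0, 0.0, 0.0, 4.0], [0.0, -0.0, 2.45, 0.0, 0.0, 0.0, 4.0], [0.0, -0.0, 2.45, 0.0, 0.0, 0.0, 4.0], [0.0, -0.0, 2.45, 0.0, 0.0, 0.0, 4.0]]
```

Motion is accurate. On to above the bar, with a wrist check.

{"name": "send_rows", "arguments": {"moves": [[[2.93,-2.78,1.02,0,0,-0.073,4],[3.13,-2.55,1.02,0,0,-0.073,4],[3.3,-2.32,1.02,0,0,-0.073,4],[3.46,-2.07,1.02,0,0,-0.073,4],[3.61,-1.81,1.02,0,0,-0.073,4],[3.73,-1.55,1.02,0,0,-0.073,4],[3.83,-1.27,1.02,0,0,-0.073,4],[3.91,-0.99,1.02,0,0,-0.073,4],[0,0,0,0,0,0,4]]]}}

```text
t: 3.48
position: [450.4, 75.4, 149.4]
eef_rot: [-2.338, -2.097, -0.001]
wrist_force: [-0.0, -0.7, 0.3]
finger_gap: 40.5
```

Run:
```python
from h import *
st(); c=bot.camera_model('wrist'); print(c); snap('wrist','w1'); print(proj('wrist',[451.5,73.5,58]),proj('wrist',[451.5,73.5,0]))
```

```text
t 3.48 p [450.4  75.4 149.4] rv [-2.338e+00 -2.097e+00 -1.000e-03] F [-0.  -0.7  0.3] gap 40.5
{'fx': 356.572085253637, 'fy': 356.572085253637, 'cx': 282.72750119869914, 'cy': 210.15759851485478, 'k1': -0.07160283290881264, 'eye': array([458.24251094, 152.12719711, 291.42729467]), 'rotation': array([-0.30966528,  0.01749392, -0.10700925])}
[284.42346934 212.67976486] [284.12773377 191.18855708]
```

View pics/w1.png

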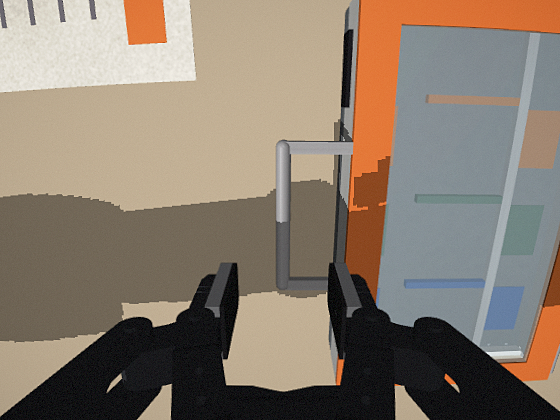

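Run:
```python
from h import *
st()
for p in [(283,145),(282,288)]: print(at_z('wrist',*p,58))
print('stops at z26')
for p in [(427,100),(414,198),(405,284)]: print(at_z('wrist',*p,26))
```

```text
t 3.52 p [450.9  73.2 149.7] rv [-2.342 -2.094  0.   ] F [ 0.4 -0.6 -0.4] gap 40.0
[455.67939638 119.72436655  58.        ]
[443.24432379  15.15465076  58.        ]
stops at z26
[562.54766451 136.87387058  26.        ]
[552.43993436  63.72413308  26.        ]
[545.18785506 -11.74844322  26.        ]
```

{"name": "send_rows", "arguments": {"moves": [[[0,0,2.5,0,0,0,4],[0,0,2.5,0,0,0,4],[0,0,2.5,0,0,0,4],[0,0,2.2,0,0,0,4],[0,0,0,0,0,0,4],[0,0,0,0,0,0,0.5],[0,0,0,0,0,0,0.5],[0,0,0,0,0,0,0.5],[0,0,0,0,0,0,0.5]]]}}

```text
t: 4.65
position: [450.0, 71.8, 53.7]
eef_rot: [-2.346, -2.09, 0.004]
wrist_force: [-4.7, 0.2, 6.7]
finger_gap: 7.0
```

{"name": "send_rows", "arguments": {"moves": [[[0,0,0,0,0,0,0.5],[0,0,0,0,0,0,0.5],[0,0.07,-1.84,0,0,0,0.5],[0,0.22,-1.83,0,0,0,0.5],[0,0,0,0,0,0,0.5]]]}}

```text
t: 5.28
position: [453.1, 71.5, 90.1]
eef_rot: [2.346, 2.089, -0.002]
wrist_force: [-2.7, 0.5, -0.3]
finger_gap: 6.9
```

Run:
```python
from h import *
st(); snap('wrist','w2')
```

```text
t 5.28 p [453.1  71.5  90.1] rv [ 2.346e+00  2.089e+00 -2.000e-03] F [-2.7  0.5 -0.3] gap 6.9
```

View pics/w2.png

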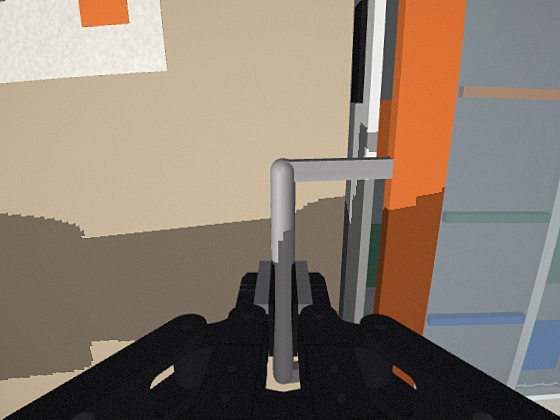

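{"name": "send_rows", "arguments": {"moves": [[[0,0.37,-1.8,0,0,0,0.5],[0,0.51,-1.77,0,0,0,0.5],[0,0.65,-1.72,0,0,0,0.5],[0,0.78,-1.66,0,0,0,0.5],[0,0.92,-1.6,0,0,0,0.5],[0,1.04,-1.52,0,0,0,0.5],[0,1.16,-1.43,0,0,0,0.5],[0,1.27,-1.33,0,0,0,0.5]]]}}

```text
t: 6.32
position: [516.7, 64.2, 216.5]
eef_rot: [-2.341, -2.087, 0.013]
wrist_force: [-8.2, 1.4, 0.6]
finger_gap: 6.8
```

{"name": "send_rows", "arguments": {"moves": [[[0,1.37,-1.23,0,0,0,0.5],[0,1.46,-1.11,0,0,0,0.5],[0,1.55,-1.0,0,0,0,0.5],[0,1.62,-0.87,0,0,0,0.5],[0,1.69,-0.73,0,0,0,0.5],[0,1.74,-0.59,0,0,0,0.5],[0,0,0,0,0,0,0.5]]]}}

```text
t: 7.2
position: [617.2, 52.6, 278.0]
eef_rot: [2.343, 2.084, 0.008]
wrist_force: [-3.6, -2.7, 18.8]
finger_gap: 6.1
```

{"name": "send_rows", "arguments": {"moves": [[[0,1.3,-0.5,0,0,0,0.5],[0,1.3,-0.4,0,0,0,0.5],[0,0,0,0,0,0,0.5],[0,0,0,0,0,0,0.5]]]}}

```text
t: 7.7
position: [642.7, 49.8, 284.4]
eef_rot: [2.342, 2.086, 0.008]
wrist_force: [-0.1, -1.0, 7.6]
finger_gap: 5.7
```

Run:
```python
from h import *
st(); im=snap('scene','s1'); cv2.imwrite('pics/s1c.png',cv2.resize(im[100:330,200:400][:,:,::-1],(640,736),interpolation=cv2.INTER_CUBIC)[:600])
```

```text
t 7.7 p [642.7  49.8 284.4] rv [2.342 2.086 0.008] F [-0.1 -1.   7.6] gap 5.7
```

View pics/s1c.png

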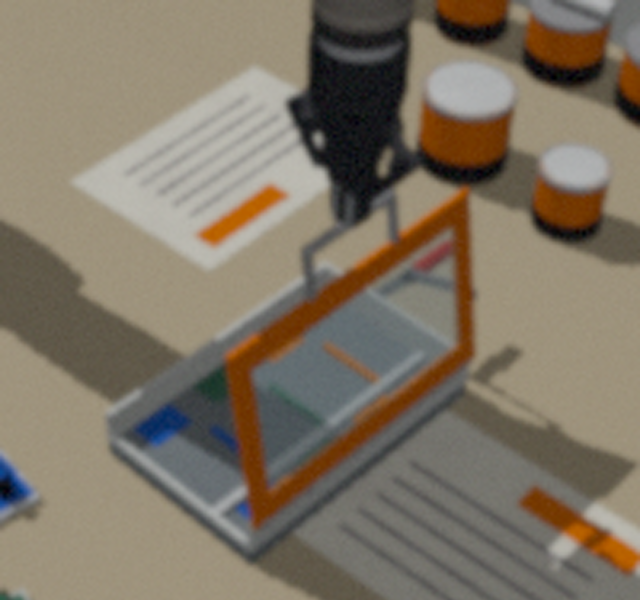

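{"name": "send_rows", "arguments": {"moves": [[[0,0,0,0,0,0,4],[0,0,0,0,0,0,4],[0,0,-2,0,0,0,4],[0,0,-3,0,0,0,4],[0,0,-3,0,0,0,4],[-1,-4,-1,0,0,0,4],[4,-4,0,0,0,0,4],[5,-2,0,0,0,0,4],[5,0,0,0,0,0,4]]]}}

```text
t: 8.88
position: [554.5, 192.4, 372.5]
eef_rot: [2.344, 2.089, 0.001]
wrist_force: [0.9, 0.3, 0.3]
finger_gap: 40.3
```

Run:
```python
from h import *
st()
for cam in('top','scene','wrist'):
    im=snap(cam,'k_'+cam)
    hsv=cv2.cvtColor(im,cv2.COLOR_RGB2HSV)
    m=(((hsv[...,0]<6)|(hsv[...,0]>174))&(hsv[...,1]>150)&(hsv[...,2]>60)).astype(np.uint8)
    k,l,s,c=cv2.connectedComponentsWithStats(m)
    for i in range(1,k):
        if s[i,4]>40: print(cam,c[i],s[i],rect(cam,l==i,96),rect(cam,l==i,100))
    for d in bot.cut_out(cam,'knob')[:2]: print('net',cam,round(d['conf'],2),d['xy'],rect(cam,d['region'],96))
cv2.imwrite('pics/w3.png',cv2.imread('pics/k_wrist.png'))
```

```text
t 8.88 p [554.5 192.4 372.5] rv [2.344e+00 2.089e+00 1.000e-03] F [0.9 0.3 0.3] gap 40.3
net top 0.64 [221.0, 189.0] (array([640.7, 216.5,  70.8,  25. ]), 0.3)
net top 0.55 [401.4, 248.7] (array([ 442.5, -287.6,   60.3,   49.2]), -1.0)
wrist [331.01669196 119.12746586] [324  95  15  49 659] (array([615.8, 235.3,  53.8,  15.5]), 84.1) (array([615.3, 235.6,  53.3,  15.3]), 84.1)
net wrist 0.59 [334.0, 128.4] (array([651.4, 225. ,  87.9,  63.3]), -7.5)
```

Run:
```python
from h import *
e=rows([616.3,243.3,160],-6.6,5,3.5)
e=rows([616.3,243.3,87],-6.6,3,3.5,e)
```

```text
[[1.219, 1.071, 4.227, -0.0, 0.0, -0.0, 3.5], [1.217, 1.071, 4.228, -0.0, 0.0, -0.0, 3.5], [1.216, 1.071, 4.228, -0.0, 0.0, -0.0, 3.5], [1.214, 1.071, 4.228, -0.0, 0.0, -0.0, 3.5], [1.213, 1.072, 4.229, -0.0, 0.0, -0.0, 3.5]]
[[-0.0, -0.0, 2.43, 0.0, -0.0, 0.0, 3.5], [-0.0, -0.0, 2.43, 0.0, -0.0, 0.0, 3.5], [-0.0, -0.0, 2.43, 0.0, -0.0, 0.0, 3.5]]
```

{"name": "send_rows", "arguments": {"moves": [[[1.22,1.07,4.23,0,0,0,3.5],[1.22,1.07,4.23,0,0,0,3.5],[1.22,1.07,4.23,0,0,0,3.5],[1.22,1.07,4.23,0,0,0,3.5],[1.22,1.07,4.23,0,0,0,3.5],[0,0,2.43,0,0,0,3.5],[0,0,2.43,0,0,0,3.5],[0,0,2.43,0,0,0,3.5],[0,0,0,0,0,0,1],[0,0,0,0,0,0,1],[0,0,0,0,0,0,1]]]}}

```text
t: 10.55
position: [615.1, 242.3, 86.6]
eef_rot: [2.346, 2.087, -0.008]
wrist_force: [-0.9, -5.6, -8.2]
finger_gap: 13.7
```

{"name": "send_rows", "arguments": {"moves": [[[0,0.63,0.54,0,0,0,1],[0,0.46,0.49,0,0,0,1],[0,0.34,0.42,0,0,0,1],[0,0.31,0.44,0,0,0,1],[0,0.21,0.34,0,0,0,1],[0,0.1,0.18,0,0,0,1],[0,0,0,0,0,0,1]]]}}

```text
t: 11.42
position: [634.8, 240.2, 64.3]
eef_rot: [2.345, 2.088, -0.01]
wrist_force: [-6.8, -7.4, 0.8]
finger_gap: 13.8
```

{"name": "send_rows", "arguments": {"moves": [[[0,0.1,0.2,0,0,0,1],[0,0.1,0.2,0,0,0,1],[0,0,0,0,0,0,1]]]}}

```text
t: 11.8
position: [636.8, 240.0, 60.3]
eef_rot: [2.345, 2.088, -0.009]
wrist_force: [-6.5, -6.3, 1.5]
finger_gap: 14.1
```

{"name": "send_rows", "arguments": {"moves": [[[0,0.1,0.2,0,0,0,1],[0,0.1,0.2,0,0,0,1],[0,0,0,0,0,0,1]]]}}

```text
t: 12.18
position: [638.1, 239.8, 57.5]
eef_rot: [2.345, 2.088, -0.012]
wrist_force: [-10.6, -7.1, 8.2]
finger_gap: 13.6
```

{"name": "send_rows", "arguments": {"moves": [[[0,0.05,0.1,0,0,0,1],[0,0,0,0,0,0,4],[0,0,0,0,0,0,4],[0,0,0,0,0,0,4],[0,0,-3,0,0,0,4],[0,0,-5,0,0,0,4],[0,-2,-6,0,0,0,4],[0,-2,-6,0,0,0,4],[0,-2,-3,0,0,0,4]]]}}

```text
t: 13.3
position: [582.2, 251.0, 287.5]
eef_rot: [2.344, 2.09, 0.01]
wrist_force: [0.1, -0.1, 0.5]
finger_gap: 39.9
```

```bash
cat >> h.py <<'E'
O=np.array([586.3,54.]);A=np.radians(-6.65);X=np.array([np.cos(A),np.sin(A)]);Y=np.array([-X[1],X[0]])
def c2w(x,y): return O+x*X+y*Y
def w2c(p): d=np.array(p)[:2]-O; return np.round([d@X,d@Y],1)
E
python3 - <<'E'
from h import *
st()
im=snap('wrist','k2')
hsv=cv2.cvtColor(im,cv2.COLOR_RGB2HSV)
m=(((hsv[...,0]<6)|(hsv[...,0]>174))&(hsv[...,1]>150)&(hsv[...,2]>60)).astype(np.uint8)
k,l,s,c=cv2.connectedComponentsWithStats(m)
for i in range(1,k):
    if s[i,4]>40: r=rect('wrist',l==i,72.5); print(c[i],s[i],r,w2c(r[0]))
im=snap('scene','s2'); cv2.imwrite('pics/s2c.png',cv2.resize(im[120:300,220:400][:,:,::-1],(600,600),interpolation=cv2.INTER_CUBIC))
E
```

```text
t 13.3 p [582.2 251.  287.5] rv [2.344 2.09  0.01 ] F [ 0.1 -0.1  0.5] gap 39.9
[336.1689612  184.84981227] [328 158  18  55 799] (array([635.8, 236.2,  57.8,  16. ]), 83.5) [ 28.1 186.7]
```

View pics/k2.png

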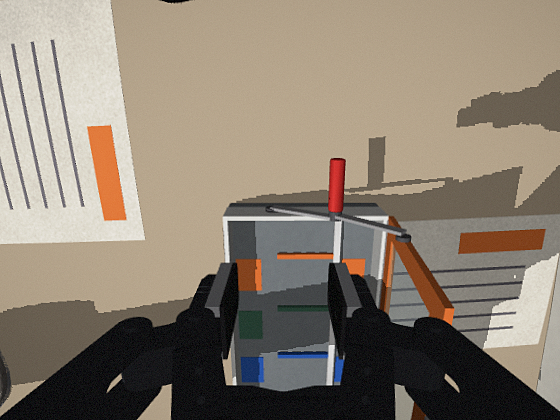

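Run:
```python
from h import *
e=rows([636.5,240,110],-6.65,5,0)
```

```text
[[-0.145, 1.095, 3.579, 0.001, -0.001, 0.001, 0], [-0.141, 1.1, 3.578, 0.001, -0.001, 0.001, 0], [-0.136, 1.106, 3.576, 0.001, -0.001, 0.001, 0], [-0.132, 1.111, 3.575, 0.001, -0.001, 0.001, 0], [-0.127, 1.117, 3.573, 0.001, -0.001, 0.001, 0]]
```

{"name": "send_rows", "arguments": {"moves": [[[-0.14,1.1,3.58,0,0,0,0],[-0.14,1.1,3.58,0,0,0,0],[-0.14,1.1,3.58,0,0,0,0],[-0.14,1.1,3.58,0,0,0,0],[-0.14,1.1,3.58,0,0,0,0],[0,0,1,0,0,0,0],[0,0,1,0,0,0,0],[0,0,0,0,0,0,0]]]}}

```text
t: 14.4
position: [635.0, 236.5, 84.3]
eef_rot: [-2.345, -2.091, -0.0]
wrist_force: [0.5, 0.1, 0.7]
finger_gap: 0.0
```

{"name": "send_rows", "arguments": {"moves": [[[0,0,0.4,0,0,0,0],[0,0,0.4,0,0,0,0],[0,0,0,0,0,0,0]]]}}

```text
t: 14.78
position: [636.3, 236.7, 79.9]
eef_rot: [2.344, 2.089, 0.004]
wrist_force: [-3.2, -2.4, 12.7]
finger_gap: -0.1
```

Run:
```python
from h import *
print(np.round(bot.state()['qpos'],2))
e=rows([600,200,330],-6.65,5,4)
e=rows([545,-20,380],-6.65,5,4,e)
```

```text
[-0.04  0.64 -0.55  1.59  0.38  1.02 -0.82]
[[-0.81, -0.622, -5.005, 0.001, -0.0, 0.0, 4], [-0.811, -0.625, -5.005, 0.001, -0.0, 0.0, 4], [-0.812, -0.628, -5.004, 0.001, -0.0, 0.0, 4], [-0.812, -0.63, -5.004, 0.001, -0.0, 0.0, 4], [-0.813, -0.633, -5.003, 0.001, -0.0, 0.0, 4]]
[[-4.5, -0.58, -1.0, 0.0, -0.0, -0.0, 4], [-4.5, -0.58, -1.0, 0.0, -0.0, -0.0, 4], [-4.5, -0.58, -1.0, 0.0, -0.0, -0.0, 4], [-4.5, -0.58, -1.0, 0.0, -0.0, -0.0, 4], [-4.5, -0.58, -1.0, 0.0, -0.0, -0.0, 4]]
```

{"name": "send_rows", "arguments": {"moves": [[[0,0,-3,0,0,0,0],[-0.8,-0.6,-5,0,0,0,4],[-0.8,-0.6,-5,0,0,0,4],[-0.8,-0.6,-5,0,0,0,4],[-0.8,-0.6,-5,0,0,0,4],[-4.7,-0.6,-1.5,0,0,0,4],[-4.7,-0.6,-1.5,0,0,0,4],[-4.7,-0.6,-1.5,0,0,0,4],[-4.7,-0.6,-1.5,0,0,0,4],[-4.7,-0.6,-1.5,0,0,0,4],[0,0,0,0,0,0,4]]]}}

```text
t: 16.15
position: [551.0, -28.1, 383.0]
eef_rot: [2.351, 2.077, 0.001]
wrist_force: [-0.6, 0.1, -0.1]
finger_gap: 39.8
```

Run:
```python
from h import *
st(); c=bot.camera_model('wrist'); snap('wrist','w4'); import json
json.dump({k:(v.tolist() if hasattr(v,'tolist') else v) for k,v in c.items()},open('w4.json','w'))
```

```text
t 16.15 p [551.  -28.1 383. ] rv [2.351e+00 2.077e+00 1.000e-03] F [-0.6  0.1 -0.1] gap 39.8
```

View pics/w4.png

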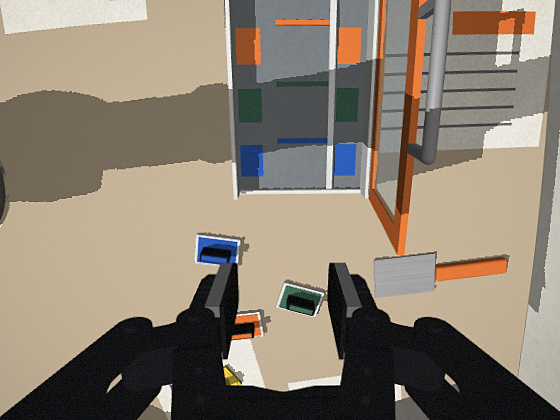

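Run:
```python
from h import *
import json
c=json.load(open('w4.json')); im=cv2.imread('pics/w4.png'); 
for col in (285,305,325):
    b=im[:,col].astype(int)
    for nm,lo,hi in(('o',12,34),('g',74,98),('b',130,152)):
        seg=b[lo:hi]; sat=seg.max(1)-seg.min(1); r=np.nonzero(sat>40)[0]+lo
        if len(r):
            t=at_z('wrist',col,r.min()-.5,26,c); l=at_z('wrist',col,r.max()+.5,20,c); l26=at_z('wrist',col,r.max()+.5,26,c)
            print(col,nm,r.min(),r.max(),'top+y',w2c(t),'bot-y z20',w2c(l),'z26',w2c(l26))
print('endstop')
for (u,v) in((330,20),(330,100),(328,185)): print(w2c(at_z('wrist',u,v,26,c)))
for (u,v) in((232,100),(236,190)): print('front rim outer',w2c(at_z('wrist',u,v,55,c)))
print('sill outer',w2c(at_z('wrist',300,196,28,c)),w2c(at_z('wrist',250,198,28,c)))
bot.snapshot('wrist')
for p in('panel_orange','panel_green','panel_blue'):
    for d in bot.cut_out('wrist',p)[:3]: print(p,round(d['conf'],2),np.round(d['xy']),rect('wrist',d['region'],8))
```

```text
285 o 20 24 top+y [-20.6  86. ] bot-y z20 [-20.6  81.1] z26 [-20.7  80. ]
285 b 139 142 top+y [-21.4 -65.5] bot-y z20 [-21.4 -71.8] z26 [-21.5 -71.1]
305 o 19 24 top+y [ 4.9 87.1] bot-y z20 [ 5.3 81. ] z26 [ 5.  79.9]
305 b 139 142 top+y [  6.3 -65.7] bot-y z20 [  6.7 -72. ] z26 [  6.3 -71.2]
325 o 20 24 top+y [30.5 85.9] bot-y z20 [31.3 81. ] z26 [30.6 79.9]
325 b 138 142 top+y [ 34.  -64.5] bot-y z20 [ 34.9 -72.1] z26 [ 34.2 -71.4]
endstop
[36.9 85.3]
[ 39.5 -14.3]
[  40.2 -132.2]
front rim outer [-88.6 -13. ]
front rim outer [ -88.7 -131. ]
sill outer [  -0.2 -147.8] [ -72.6 -150.2]
panel_orange 0.8 [248. 329.] (array([ 455.3, -311.4,   57.3,   52.8]), 83.8)
panel_orange 0.41 [337.  99.] (array([627.9, -13.9, 376.8, 303.5]), 83.5)
panel_green 0.72 [230. 379.] (array([ 413. , -413.6,   37.3,   28.4]), 84.4)
panel_green 0.69 [301. 300.] (array([ 550.7, -269.6,   70.5,   55.4]), -24.7)
panel_green 0.38 [422. 273.] (array([ 786.2, -248.3,  223.1,   73.3]), -0.3)
```

Run:
```python
from h import *
e=rows([490,-200,220],-50,5,6)
e=rows([447,-317,110],90.5,5,6,e)
```

```text
[[-3.693, -0.811, 3.216, -0.0, -0.0, 0.152, 6], [-3.773, -0.242, 3.216, -0.0, -0.0, 0.152, 6], [-3.766, 0.332, 3.216, -0.0, -0.0, 0.152, 6], [-3.672, 0.899, 3.216, -0.0, -0.0, 0.152, 6], [-3.493, 1.445, 3.217, -0.0, -0.0, 0.152, 6]]
[[-2.163, 1.24, 2.2, -0.0, 0.0, 0.138, 6], [-1.972, 1.525, 2.2, -0.0, 0.0, 0.138, 6], [-1.744, 1.782, 2.2, -0.0, 0.0, 0.138, 6], [-1.482, 2.005, 2.2, -0.0, 0.0, 0.138, 6], [-1.193, 2.189, 2.2, -0.0, 0.0, 0.138, 6]]
```

{"name": "send_rows", "arguments": {"moves": [[[-3.69,-0.81,3.22,0,0,0.152,6],[-3.77,-0.24,3.22,0,0,0.152,6],[-3.77,0.33,3.22,0,0,0.152,6],[-3.67,0.9,3.22,0,0,0.152,6],[-3.49,1.44,3.22,0,0,0.152,6],[-2.16,1.24,2.2,0,0,0.138,6],[-1.97,1.52,2.2,0,0,0.138,6],[-1.74,1.78,2.2,0,0,0.138,6],[-1.48,2,2.2,0,0,0.138,6],[-1.19,2.19,2.2,0,0,0.138,6],[0,0,0,0,0,0,6]]]}}

```text
t: 17.77
position: [444.8, -318.3, 108.0]
eef_rot: [-3.14, -0.009, 0.006]
wrist_force: [-0.3, 0.9, 0.1]
finger_gap: 60.1
```

Run:
```python
from h import *
s=st(); print(np.round(s['qpos'],2))
bot.snapshot('top')
for cam in('top',):
  for p in('panel_orange','panel_blue','panel_green'):
    for d in bot.cut_out(cam,p)[:3]: print(cam,p,round(d['conf'],2),np.round(d['xy']),rect(cam,d['region'],8))
snap('wrist','w5')
for d in bot.cut_out('wrist','panel_orange')[:3]: print(round(d['conf'],2),np.round(d['xy']),rect('wrist',d['region'],8), rect('wrist',d['region'],35))
print(proj('wrist',[447,-317,35]))
```

```text
t 17.77 p [ 444.8 -318.3  108. ] rv [-3.14  -0.009  0.006] F [-0.3  0.9  0.1] gap 60.1
[ 0.67  0.35 -0.16  1.91  0.07  0.89 -1.08]
top panel_orange 0.5 [397. 253.] (array([ 444.3, -314.9,   68.6,   51.8]), 0.5)
top panel_blue 0.56 [360. 254.] (array([ 428.7, -171.7,   73.3,   54. ]), -14.6)
top panel_green 0.95 [387. 216.] (array([ 549.3, -274.8,   71. ,   52.7]), -23.3)
top panel_green 0.8 [440. 274.] (array([ 372.4, -426.4,   64.1,   34.4]), 43.3)
top panel_green 0.58 [415. 179.] (array([ 647.3, -360.1,   72.2,   52.6]), 51.3)
0.61 [282. 210.] (array([ 444.7, -317.3,   71.6,   50.3]), 0.5) (array([ 453.6, -317.3,   63.7,   44.8]), 0.5)
[280.29059572 222.65454607]
```

View pics/w5.png

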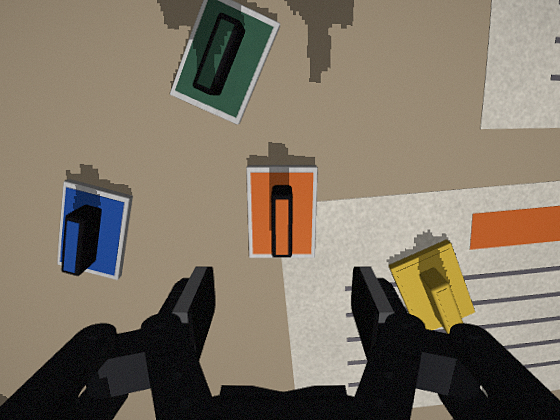

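{"name": "send_rows", "arguments": {"moves": [[[0,0,4,0,0,0,6],[0,0,4,0,0,0,6],[0,0,1.7,0,0,0,6],[0,0,0,0,0,0,0.8],[0,0,0,0,0,0,0.8],[0,0,0,0,0,0,0.8],[0,0,0,0,0,0,0.8],[0,0,0,0,0,0,0.8]]]}}

```text
t: 19.08
position: [447.8, -319.0, 14.9]
eef_rot: [3.14, 0.009, 0.004]
wrist_force: [-0.1, 1.2, 6.8]
finger_gap: 12.5
```

Run:
```python
from h import *
s=bot.state(); r=R.from_rotvec(s['eef_rot']); 
a=c2w(-12,46); print(a)
e=(np.array([447.8,-319,135.]),r)
e=rows([500,-160,160],83.35,4,0.8,e)
e=rows([a[0],a[1],120],83.35,6,0.8,e)
for y in(-30,-105): print(c2w(-12,y))
```

```text
[579.70771841 101.0801638 ]
[[1.33, -3.966, -0.628, 0.0, -0.001, 0.03, 0.8], [1.208, -4.005, -0.627, 0.0, -0.001, 0.03, 0.8], [1.085, -4.04, -0.627, 0.0, -0.001, 0.03, 0.8], [0.961, -4.072, -0.626, 0.0, -0.001, 0.03, 0.8]]
[[0.82, -4.48, 0.67, -0.0, 0.0, -0.0, 0.8], [0.82, -4.48, 0.67, -0.0, 0.0, -0.0, 0.8], [0.82, -4.48, 0.67, -0.0, 0.0, -0.0, 0.8], [0.82, -4.48, 0.67, -0.0, 0.0, -0.0, 0.8], [0.82, -4.48, 0.67, -0.0, 0.0, -0.0, 0.8], [0.82, -4.48, 0.67, -0.0, 0.0, -0.0, 0.8]]
[570.90661533  25.59148528]
[562.22131624 -48.90392115]
```

{"name": "send_rows", "arguments": {"moves": [[[0,0,-2,0,0,0,0.8],[0,0,-5,0,0,0,0.8],[0,0,-5,0,0,0,0.8]]]}}

```text
t: 19.45
position: [445.8, -318.3, 134.3]
eef_rot: [-3.141, -0.009, 0.001]
wrist_force: [0.2, -0.1, -2.3]
finger_gap: 12.5
```

{"name": "send_rows", "arguments": {"moves": [[[1.35,-3.97,-0.63,0,0,0.03,0.8],[1.22,-4.0,-0.63,0,0,0.03,0.8],[1.1,-4.04,-0.63,0,0,0.03,0.8],[0.98,-4.07,-0.63,0,0,0.03,0.8],[0.83,-4.48,0.67,0,0,0,0.8],[0.83,-4.48,0.67,0,0,0,0.8],[0.83,-4.48,0.67,0,0,0,0.8],[0.83,-4.48,0.67,0,0,0,0.8],[0.83,-4.48,0.67,0,0,0,0.8],[0.83,-4.48,0.67,0,0,0,0.8],[0,0,0,0,0,0,0.8]]]}}

```text
t: 20.82
position: [579.0, 107.5, 117.8]
eef_rot: [-3.134, 0.167, 0.0]
wrist_force: [-0.1, -0.6, -2.2]
finger_gap: 12.7
```

Run:
```python
from h import *
s=st(); print(w2c(s['position']),np.degrees(np.arctan2(*R.from_rotvec(s['eef_rot']).as_matrix()[1::-1,1])),np.round(s['qpos'],2))
snap('wrist','w6')
for d in bot.cut_out('wrist','panel_orange')[:3]: print(round(d['conf'],2),np.round(d['xy']),rect('wrist',d['region'],120-15+8))
```

```text
t 20.82 p [579.  107.5 117.8] rv [-3.134  0.167  0.   ] F [-0.1 -0.6 -2.2] gap 12.7
[-13.4  52.3] -96.11395568121623 [ 0.02  0.42 -0.34  1.8   0.16  0.95 -2.07]
0.82 [283. 250.] (array([573.4, 101.2,  79.1,  49.1]), -5.9)
```

View pics/w6.png

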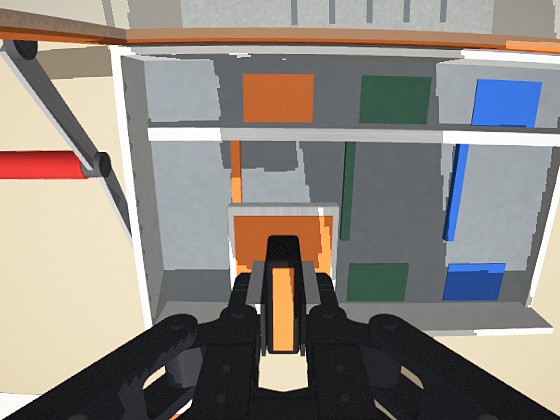

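{"name": "send_rows", "arguments": {"moves": [[[0,0.6,2,0,0,0.009,0.8],[0,0,2,0,0,0,0.8],[0,0,2,0,0,0,0.8],[0,0,1.5,0,0,0,0.8],[0,0,0,0,0,0,0.8]]]}}

```text
t: 21.55
position: [577.6, 94.5, 42.0]
eef_rot: [3.134, -0.195, -0.004]
wrist_force: [-0.0, 0.0, -2.6]
finger_gap: 12.4
```

```bash
cat >> h.py <<'E'
def cs():
    s=st(); print('case',w2c(s['position']),'psi',round(np.degrees(np.arctan2(*R.from_rotvec(s['eef_rot']).as_matrix()[1::-1,1])),2),'Fcase',np.round([s['wrist_force'][:2]@X,s['wrist_force'][:2]@Y,s['wrist_force'][2]],1))
E
python3 -c "
from h import *
cs()"
```

```text
t 21.55 p [577.6  94.5  42. ] rv [ 3.134 -0.195 -0.004] F [-0.   0.  -2.6] gap 12.4
case [-13.3  39.2] psi -97.14 Fcase [-0.   0.  -2.6]
```

{"name": "send_rows", "arguments": {"moves": [[[0,-0.6,0.3,0,0,-0.008,0.8],[0,0,0.3,0,0,0,0.8],[0,0,0.2,0,0,0,0.8],[0,0,0,0,0,0,0.8]]]}}

```text
t: 22.05
position: [579.4, 101.8, 35.1]
eef_rot: [3.136, -0.181, 0.0]
wrist_force: [1.0, -0.5, -2.0]
finger_gap: 12.9
```

```bash
python3 -c "
from h import *
cs()"
```

```text
t 22.05 p [579.4 101.8  35.1] rv [ 3.136 -0.181  0.   ] F [ 1.  -0.5 -2. ] gap 12.9
case [-12.4  46.7] psi -96.6 Fcase [ 1.1 -0.4 -2. ]
```

{"name": "send_rows", "arguments": {"moves": [[[0,0,0.15,0,0,0,0.8],[0,0,0.15,0,0,0,0.8],[0,0,0,0,0,0,0.8]]]}}

```text
t: 22.42
position: [579.5, 101.9, 34.9]
eef_rot: [3.135, -0.181, 0.0]
wrist_force: [-5.5, -1.9, 16.1]
finger_gap: 12.7
```

{"name": "send_rows", "arguments": {"moves": [[[0,0,-0.2,0,0,0,0.8],[0.4,0,0,0,0,0,0.8],[0.4,0,0,0,0,0,0.8],[0.4,0,0,0,0,0,0.8],[0,0,0,0,0,0,0.8]]]}}

```text
t: 23.05
position: [590.4, 101.3, 35.0]
eef_rot: [-3.136, 0.18, 0.003]
wrist_force: [-6.3, -0.1, 8.3]
finger_gap: 12.5
```

{"name": "send_rows", "arguments": {"moves": [[[0.2,0,0,0,0,0,0.8],[0.2,0,0,0,0,0,0.8],[0,0,0,0,0,0,0.8]]]}}

```text
t: 23.42
position: [593.8, 101.0, 34.9]
eef_rot: [3.136, -0.18, -0.005]
wrist_force: [-7.5, 1.0, 9.7]
finger_gap: 12.5
```

```bash
python3 -c "
from h import *
cs()"
```

```text
t 23.43 p [593.8 101.   34.9] rv [ 3.136 -0.18  -0.005] F [-7.5  1.   9.7] gap 12.5
case [ 2.  47.6] psi -96.57 Fcase [-7.5  0.1  9.7]
```

{"name": "send_rows", "arguments": {"moves": [[[0.2,0,0,0,0,0,0.8],[0.2,0,0,0,0,0,0.8],[0,0,0,0,0,0,0.8]]]}}

```text
t: 23.8
position: [597.2, 100.7, 35.0]
eef_rot: [3.136, -0.18, -0.007]
wrist_force: [-8.7, 1.5, 11.6]
finger_gap: 12.8
```

{"name": "send_rows", "arguments": {"moves": [[[0.2,0,0,0,0,0,0.8],[0,0,0,0,0,0,0.8]]]}}

```text
t: 24.05
position: [597.2, 100.7, 35.1]
eef_rot: [3.136, -0.18, -0.013]
wrist_force: [-13.0, 0.8, 16.3]
finger_gap: 12.7
```

{"name": "send_rows", "arguments": {"moves": [[[-0.1,0,-0.15,0,0,0,0.8],[0,-0.3,0,0,0,0,0.8],[0,-0.3,0,0,0,0,0.8],[0,0,0,0,0,0,0.8]]]}}

```text
t: 24.55
position: [597.2, 101.1, 35.2]
eef_rot: [3.129, -0.184, -0.013]
wrist_force: [-9.0, -6.8, 9.8]
finger_gap: 12.5
```

{"name": "send_rows", "arguments": {"moves": [[[0,-0.2,0,0,0,0,0.8],[0,-0.2,0,0,0,0,0.8],[0,0,0,0,0,0,0.8]]]}}

```text
t: 24.92
position: [597.3, 102.1, 35.3]
eef_rot: [3.125, -0.186, -0.015]
wrist_force: [-10.9, -10.4, 11.0]
finger_gap: 12.9
```

{"name": "send_rows", "arguments": {"moves": [[[-0.7,0,-0.35,0,0,0,0.8],[0,0,0,0,0,0,0.8],[0,0,0,0,0,0,0.8]]]}}

```text
t: 25.3
position: [594.1, 110.0, 38.7]
eef_rot: [3.136, -0.18, -0.001]
wrist_force: [-1.6, -2.1, -1.0]
finger_gap: 12.9
```

```bash
python3 -c "
from h import *
cs()"
```

```text
t 25.3 p [594.1 110.   38.7] rv [ 3.136e+00 -1.800e-01 -1.000e-03] F [-1.6 -2.1 -1. ] gap 12.9
case [ 1.3 56.5] psi -96.58 Fcase [-1.3 -2.3 -1. ]
```

{"name": "send_rows", "arguments": {"moves": [[[0,0.4,0,0,0,0,0.8],[0,0,0.2,0,0,0,0.8],[0,0,0.2,0,0,0,0.8],[0,0,0,0,0,0,0.8],[0,0,0,0,0,0,0.8]]]}}

```text
t: 25.92
position: [594.0, 106.4, 35.0]
eef_rot: [-3.136, 0.18, -0.0]
wrist_force: [-0.4, -0.4, -1.0]
finger_gap: 12.6
```

```bash
python3 -c "
from h import *
cs(); snap('wrist','w7')"
```

```text
t 25.93 p [594.  106.4  35. ] rv [-3.136  0.18  -0.   ] F [-0.4 -0.4 -1. ] gap 12.6
case [ 1.5 53. ] psi -96.58 Fcase [-0.4 -0.4 -1. ]
```

View pics/w7.png

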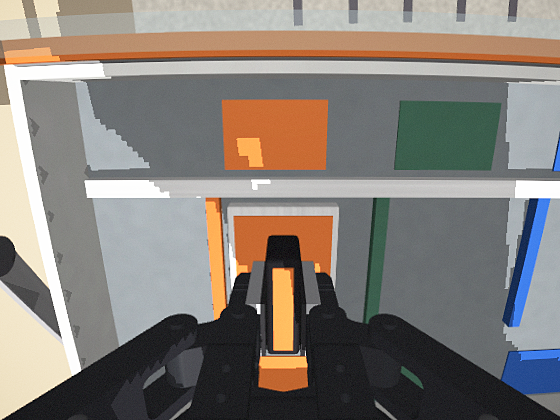

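{"name": "send_rows", "arguments": {"moves": [[[0,-0.25,0,0,0,0,0.8],[0,-0.25,0,0,0,0,0.8],[0,-0.1,0,0,0,0,0.8],[0,0,0,0,0,0,0.8],[0.25,0,0,0,0,0,0.8],[0.2,0,0,0,0,0,0.8],[0.1,0,0,0,0,0,0.8],[0,0,0,0,0,0,0.8]]]}}

```text
t: 26.98
position: [595.9, 109.8, 35.2]
eef_rot: [3.132, -0.181, -0.014]
wrist_force: [-11.2, -4.8, 10.5]
finger_gap: 12.4
```

```bash
python3 -c "
from h import *
cs()"
```

```text
t 26.98 p [595.9 109.8  35.2] rv [ 3.132 -0.181 -0.014] F [-11.2  -4.8  10.5] gap 12.4
case [ 3.1 56.6] psi -96.63 Fcase [-10.6  -6.   10.5]
```

{"name": "send_rows", "arguments": {"moves": [[[0,0.15,-0.1,0,0,0,0.8],[0,0,-0.1,0,0,0,0.8],[0,0,0,0,0,0,0.8]]]}}

```text
t: 27.35
position: [598.3, 109.6, 36.1]
eef_rot: [3.135, -0.181, -0.005]
wrist_force: [-3.9, -2.6, -4.0]
finger_gap: 12.5
```

```bash
python3 -c "
from h import *
cs()"
```

```text
t 27.35 p [598.3 109.6  36.1] rv [ 3.135 -0.181 -0.005] F [-3.9 -2.6 -4. ] gap 12.5
case [ 5.5 56.6] psi -96.6 Fcase [-3.6 -3.  -4. ]
```

{"name": "send_rows", "arguments": {"moves": [[[0,0,0,0,0,0,2.0],[0,0,0,0,0,0,3.0],[0,0,0,0,0,0,3.0],[0,0,-3,0,0,0,3],[0,0,-5,0,0,0,3],[0,2,-4,0,0,0,3],[-3,4,-4,0,0,0,3],[0,0,0,0,0,0,3]]]}}

```text
t: 28.35
position: [565.3, 51.8, 200.1]
eef_rot: [3.135, -0.188, 0.012]
wrist_force: [-0.6, -0.5, 0.0]
finger_gap: 30.1
```

```bash
cat >> h.py <<'E'
def inbay():
    """corner-based check from wrist picture: panel white border, print rects in case frame"""
    c=bot.camera_model('wrist'); im=snap('wrist','bay%d'%int(bot.state()['t']*10))
    for p in('panel_orange','panel_green','panel_blue'):
        for d in bot.cut_out('wrist',p)[:2]:
            r=rect('wrist',d['region'],28,c); print(p,round(d['conf'],2),np.round(d['xy']),r,w2c(r[0][:2]))
E
python3 -c "
from h import *
cs(); inbay()"; ls -t pics|head -1
```

```text
t 28.35 p [565.3  51.8 200.1] rv [ 3.135 -0.188  0.012] F [-0.6 -0.5  0. ] gap 30.1
case [-20.6  -4.6] psi -96.87 Fcase [-0.5 -0.5  0. ]
panel_orange 0.81 [216. 163.] (array([594.9, 108. ,  69.6,  49.9]), -6.5) [ 2.3 54.6]
panel_orange 0.57 [500. 281.] (array([ 442. , -160.1,   70.2,   56. ]), -15.1) [-118.5 -229.4]
panel_blue 0.98 [498. 282.] (array([ 441.7, -159.7,   70.1,   56.2]), -14.4) [-118.9 -229. ]
bay283.png
```

Run:
```python
from h import *
e=rows([430,-171,110],76,6,6)
```

```text
[[-1.788, 4.012, 1.421, -0.0, 0.0, 0.022, 6], [-1.701, 4.05, 1.421, -0.0, 0.0, 0.022, 6], [-1.612, 4.086, 1.421, -0.0, 0.0, 0.022, 6], [-1.523, 4.12, 1.421, -0.0, 0.0, 0.022, 6], [-1.433, 4.152, 1.421, -0.0, 0.0, 0.022, 6], [-1.342, 4.183, 1.421, -0.0, 0.0, 0.022, 6]]
```

{"name": "send_rows", "arguments": {"moves": [[[-1.79,4.01,1.42,0,0,0.022,6],[-1.7,4.05,1.42,0,0,0.022,6],[-1.61,4.09,1.42,0,0,0.022,6],[-1.52,4.12,1.42,0,0,0.022,6],[-1.43,4.15,1.42,0,0,0.022,6],[-1.34,4.18,1.42,0,0,0.022,6],[0,0,0,0,0,0,6],[0,0,0,0,0,0,6]]]}}

```text
t: 29.55
position: [430.6, -170.7, 110.4]
eef_rot: [-3.117, 0.384, 0.001]
wrist_force: [-0.5, -0.2, 0.5]
finger_gap: 60.0
```

Run:
```python
from h import *
cs(); c=bot.camera_model('wrist'); snap('wrist','w8')
for p in('panel_blue','panel_green'):
  for d in bot.cut_out('wrist',p)[:2]: 
    r=rect('wrist',d['region'],8,c); print(p,round(d['conf'],2),np.round(d['xy']),r)
    if p=='panel_blue': rows([r[0][0],r[0][1],13],r[1]+90,3,6)
```

```text
t 29.55 p [ 430.6 -170.7  110.4] rv [-3.117e+00  3.840e-01  1.000e-03] F [-0.5 -0.2  0.5] gap 60.0
case [-128.7 -241.2] psi -104.06 Fcase [-0.5 -0.3  0.5]
panel_blue 0.75 [283. 210.] (array([ 429. , -172.9,   70.6,   50.4]), -14.9)
[[-0.048, 0.101, 3.264, -0.0, -0.0, 0.005, 6], [-0.047, 0.1, 3.264, -0.0, -0.0, 0.005, 6], [-0.046, 0.1, 3.264, -0.0, -0.0, 0.005, 6]]
panel_green 0.61 [398.  27.] (array([ 533. , -270.2,   51.1,   36.6]), 67.2)
```

Descend, grip, lift.

{"name": "send_rows", "arguments": {"moves": [[[-0.05,0.1,3.2,0,0,0.005,6],[-0.05,0.1,3.2,0,0,0.005,6],[-0.05,0.1,3.1,0,0,0.005,6],[0,0,0,0,0,0,0.8],[0,0,0,0,0,0,0.8],[0,0,0,0,0,0,0.8],[0,0,0,0,0,0,0.8],[0,0,0,0,0,0,0.8]]]}}

```text
t: 30.7
position: [429.2, -174.5, 17.5]
eef_rot: [3.114, -0.41, 0.005]
wrist_force: [-0.0, 1.9, 6.3]
finger_gap: 12.4
```

{"name": "send_rows", "arguments": {"moves": [[[0,0,-2,0,0,0,0.8],[0,0,-5,0,0,0,0.8],[0,0,-5,0,0,0,0.8],[0,0,0,0,0,0,0.8]]]}}

```text
t: 31.2
position: [430.5, -175.7, 140.0]
eef_rot: [3.112, -0.411, 0.015]
wrist_force: [0.6, 1.1, -2.5]
finger_gap: 12.2
```

Run:
```python
from h import *
cs()
a=c2w(-10,-104); b=c2w(-60,-115)
e=rows([b[0],b[1],140],83.35,5,0.8)
e=rows([a[0],a[1],100],83.35,3,0.8,e)
```

```text
t 31.2 p [ 430.5 -175.7  140. ] rv [ 3.112 -0.411  0.015] F [ 0.6  1.1 -2.5] gap 12.2
case [-128.1 -246.2] psi -105.04 Fcase [ 0.4  1.2 -2.5]
[[0.965, -2.794, 0.005, 0.0, -0.002, -0.029, 0.8], [1.046, -2.765, 0.004, 0.0, -0.002, -0.029, 0.8], [1.127, -2.733, 0.003, 0.0, -0.002, -0.029, 0.8], [1.206, -2.699, 0.002, 0.0, -0.002, -0.029, 0.8], [1.285, -2.662, 0.001, 0.0, -0.002, -0.029, 0.8]]
[[1.67, -0.37, 1.33, 0.0, -0.0, 0.0, 0.8], [1.67, -0.37, 1.33, 0.0, -0.0, 0.0, 0.8], [1.67, -0.37, 1.33, 0.0, -0.0, 0.0, 0.8]]
```

{"name": "send_rows", "arguments": {"moves": [[[0.97,-2.79,0,0,0,-0.029,0.8],[1.05,-2.76,0,0,0,-0.029,0.8],[1.13,-2.73,0,0,0,-0.029,0.8],[1.21,-2.7,0,0,0,-0.029,0.8],[1.28,-2.66,0,0,0,-0.029,0.8],[1.67,-0.37,1.33,0,0,0,0.8],[1.67,-0.37,1.33,0,0,0,0.8],[1.67,-0.37,1.33,0,0,0,0.8],[0,0,0,0,0,0,0.8],[0,0,0,0,0,0,0.8]]]}}

```text
t: 32.45
position: [560.2, -47.2, 95.3]
eef_rot: [3.136, -0.184, -0.004]
wrist_force: [-0.5, 0.1, -1.6]
finger_gap: 12.4
```

Run:
```python
from h import *
cs()
a=c2w(-8,-103)
e=rows([a[0],a[1],41],83.35,4,0.8)
```

```text
t 32.45 p [560.2 -47.2  95.3] rv [ 3.136 -0.184 -0.004] F [-0.5  0.1 -1.6] gap 12.4
case [ -14.2 -103.6] psi -96.72 Fcase [-0.5 -0.  -1.6]
[[0.157, -0.015, 1.358, 0.0, 0.001, -0.0, 0.8], [0.156, -0.015, 1.358, 0.0, 0.001, -0.0, 0.8], [0.156, -0.015, 1.358, 0.0, 0.001, -0.0, 0.8], [0.155, -0.015, 1.358, 0.0, 0.001, -0.0, 0.8]]
```

{"name": "send_rows", "arguments": {"moves": [[[0.15,0,1.36,0,0,0,0.8],[0.15,0,1.36,0,0,0,0.8],[0.15,0,1.36,0,0,0,0.8],[0.15,0,1.36,0,0,0,0.8],[0,0,0.1,0,0,0,0.8],[0,-0.25,0,0,0,0,0.8],[0,-0.25,0,0,0,0,0.8],[0,-0.2,0,0,0,0,0.8],[0,-0.2,0,0,0,0,0.8],[0,0,0,0,0,0,0.8]]]}}

```text
t: 33.7
position: [568.7, -40.1, 40.9]
eef_rot: [3.135, -0.185, 0.001]
wrist_force: [-1.0, -3.8, -1.0]
finger_gap: 12.6
```

Run:
```python
from h import *
cs()
```

```text
t 33.7 p [568.7 -40.1  40.9] rv [ 3.135e+00 -1.850e-01  1.000e-03] F [-1.  -3.8 -1. ] gap 12.6
case [ -6.6 -95.5] psi -96.75 Fcase [-0.5 -3.9 -1. ]
```

{"name": "send_rows", "arguments": {"moves": [[[0.3,0.1,0,0,0,0,0.8],[0.3,0,0,0,0,0,0.8],[0.2,0,0,0,0,0,0.8],[0.2,0,0,0,0,0,0.8],[0,0,0,0,0,0,0.8]]]}}

```text
t: 34.33
position: [578.5, -41.2, 40.5]
eef_rot: [3.136, -0.184, 0.0]
wrist_force: [-1.1, -2.3, -3.6]
finger_gap: 12.6
```

Run:
```python
from h import *
cs()
```

```text
t 34.33 p [578.5 -41.2  40.5] rv [ 3.136 -0.184  0.   ] F [-1.1 -2.3 -3.6] gap 12.6
case [  3.3 -95.4] psi -96.71 Fcase [-0.8 -2.5 -3.6]
```

{"name": "send_rows", "arguments": {"moves": [[[0.15,0,0,0,0,0,0.8],[0.15,0,0,0,0,0,0.8],[0,0,0,0,0,0,0.8]]]}}

```text
t: 34.7
position: [578.9, -41.2, 40.3]
eef_rot: [3.136, -0.184, -0.008]
wrist_force: [-7.2, -1.5, 1.9]
finger_gap: 12.8
```

Run:
```python
from h import *
cs()
```

```text
t 34.7 p [578.9 -41.2  40.3] rv [ 3.136 -0.184 -0.008] F [-7.2 -1.5  1.9] gap 12.8
case [  3.7 -95.5] psi -96.71 Fcase [-7.  -2.3  1.9]
```

{"name": "send_rows", "arguments": {"moves": [[[-0.2,0,0.1,0,0,0,0.8],[0,0,0.1,0,0,0,0.8],[0,0,0.1,0,0,0,0.8],[0,0,0,0,0,0,0.8],[0,0,0,0,0,0,0.8]]]}}

```text
t: 35.33
position: [578.8, -41.2, 37.6]
eef_rot: [3.136, -0.184, -0.002]
wrist_force: [-4.7, -1.8, 2.0]
finger_gap: 12.8
```

Run:
```python
from h import *
cs()
```

```text
t 35.33 p [578.8 -41.2  37.6] rv [ 3.136e+00 -1.840e-01 -2.000e-03] F [-4.7 -1.8  2. ] gap 12.8
case [  3.5 -95.5] psi -96.72 Fcase [-4.5 -2.3  2. ]
```

{"name": "send_rows", "arguments": {"moves": [[[0,0,0,0,0,0,2.0],[0,0,0,0,0,0,3.0],[0,0,0,0,0,0,3.0],[0,0,-3,0,0,0,3],[0,0,-5,0,0,0,3],[-2,0,-5,0,0,0,3],[-2,0,-4,0,0,0,3],[0,0,0,0,0,0,3],[0,0,0,0,0,0,3]]]}}

```text
t: 36.45
position: [539.7, -36.4, 207.2]
eef_rot: [3.136, -0.184, 0.0]
wrist_force: [0.4, 0.6, -0.2]
finger_gap: 30.3
```

Run:
```python
from h import *
cs(); inbay(); 
bot.snapshot('top')
for d in bot.cut_out('top','panel_green')[:3]: print(round(d['conf'],2),np.round(d['xy']),rect('top',d['region'],8))
e=rows([500,-160,170],75,3,6)
e=rows([549,-274,110],66,3,6,e)
```

```text
t 36.45 p [539.7 -36.4 207.2] rv [ 3.136 -0.184  0.   ] F [ 0.4  0.6 -0.2] gap 30.3
case [-35.9 -95.1] psi -96.71 Fcase [ 0.4  0.7 -0.2]
panel_orange 0.97 [115. 144.] (array([594. , 107.1,  70. ,  53.1]), -7.3) [ 1.5 53.6]
panel_green 0.7 [523. 142.] (array([ 553.8, -263. ,   66. ,   53.2]), -23.6) [   4.4 -318.6]
panel_blue 0.77 [280. 140.] (array([577.2, -42.5,  70.3,  50.7]), -6.6) [  2.1 -96.9]
0.65 [444. 271.] (array([ 380.2, -434. ,   71.4,   58.2]), 28.5)
0.62 [387. 213.] (array([ 549.6, -275.3,   69.3,   52.3]), -24.2)
0.61 [413. 180.] (array([ 649.2, -358.9,   71.4,   53.4]), 50.3)
[[-0.82, 4.246, 1.218, 0.0, 0.001, 0.048, 6], [-0.615, 4.28, 1.217, 0.0, 0.001, 0.048, 6], [-0.409, 4.305, 1.217, 0.0, 0.001, 0.048, 6]]
[[2.561, 3.248, 2.0, -0.0, -0.0, 0.052, 6], [2.728, 3.109, 2.0, -0.0, -0.0, 0.052, 6], [2.887, 2.962, 2.0, -0.0, -0.0, 0.052, 6]]
```

{"name": "send_rows", "arguments": {"moves": [[[-0.82,4.25,1.2,0,0,0.048,6],[-0.6,4.28,1.2,0,0,0.048,6],[-0.4,4.3,1.2,0,0,0.048,6],[2.56,3.25,2,0,0,0.052,6],[2.73,3.11,2,0,0,0.052,6],[2.89,2.96,2,0,0,0.052,6],[0,0,0,0,0,0,6],[0,0,0,0,0,0,6]]]}}

```text
t: 37.75
position: [549.7, -273.0, 111.2]
eef_rot: [-3.073, 0.649, 0.002]
wrist_force: [0.3, 0.4, 0.4]
finger_gap: 59.9
```

Run:
```python
from h import *
cs(); c=bot.camera_model('wrist'); im=snap('wrist','w9')
for p in('panel_green',):
  for d in bot.cut_out('wrist',p)[:3]: 
    r=rect('wrist',d['region'],8,c); print(p,round(d['conf'],2),np.round(d['xy']),r, np.round(im[d['region']].mean(0)))
    rows([r[0][0],r[0][1],14],r[1]+90,3,6)
```

```text
t 37.75 p [ 549.7 -273.   111.2] rv [-3.073e+00  6.490e-01  2.000e-03] F [0.3 0.4 0.4] gap 59.9
case [   1.5 -329. ] psi -113.85 Fcase [0.2 0.4 0.4]
panel_green 0.94 [347.  29.] (array([ 647.5, -359.4,   69.9,   47.1]), 50.1) [176.  99. 122.]
[[4.137, 1.345, 3.272, -0.0, -0.0, -0.43, 6], [3.201, 2.947, 3.271, -0.0, -0.0, -0.43, 6], [1.683, 4.012, 3.271, -0.0, -0.0, -0.43, 6]]
panel_green 0.87 [538. 305.] (array([ 384.4, -437. ,   76.8,   49.6]), 26.2) [147. 124.  45.]
[[-2.846, 7.248, 3.264, -0.0, -0.0, -0.291, 6], [-4.803, 6.128, 3.267, -0.0, -0.0, -0.291, 6], [-6.358, 4.493, 3.269, -0.0, -0.0, -0.291, 6]]
panel_green 0.58 [287. 206.] (array([ 550. , -278.4,   70.8,   49.7]), -23.8) [70. 90. 80.]
[[0.074, 0.185, 3.271, -0.0, -0.0, 0.0, 6], [0.075, 0.184, 3.271, -0.0, -0.0, 0.0, 6], [0.075, 0.183, 3.271, -0.0, -0.0, 0.0, 6]]
```

{"name": "send_rows", "arguments": {"moves": [[[0.07,0.16,3.2,0,0,0,6],[0.07,0.16,3.2,0,0,0,6],[0.07,0.16,3.2,0,0,0,6],[0,0,0,0,0,0,0.8],[0,0,0,0,0,0,0.8],[0,0,0,0,0,0,0.8],[0,0,0,0,0,0,0.8],[0,0,0,0,0,0,0.8]]]}}

```text
t: 38.85
position: [551.4, -279.4, 17.9]
eef_rot: [3.073, -0.65, 0.006]
wrist_force: [-0.7, 1.7, 6.9]
finger_gap: 12.4
```

{"name": "send_rows", "arguments": {"moves": [[[0,0,-2,0,0,0,0.8],[0,0,-5,0,0,0,0.8],[0,0,-5,0,0,0,0.8],[0,0,0,0,0,0,0.8]]]}}

```text
t: 39.35
position: [553.0, -281.1, 141.7]
eef_rot: [3.071, -0.651, 0.017]
wrist_force: [0.0, -0.4, -2.5]
finger_gap: 12.4
```

Run:
```python
from h import *
cs()
a=c2w(-13,-29); b=c2w(-50,-120)
e=rows([b[0],b[1],150],83.35,5,0.8)
e=rows([a[0],a[1],100],83.35,4,0.8,e)
```

```text
t 39.35 p [ 553.  -281.1  141.7] rv [ 3.071 -0.651  0.017] F [ 0.  -0.4 -2.5] gap 12.4
case [   5.7 -336.7] psi -113.93 Fcase [ 0.1 -0.4 -2.5]
[[-2.348, -3.807, -0.195, 0.0, -0.002, -0.06, 0.8], [-2.115, -3.942, -0.188, 0.0, -0.002, -0.06, 0.8], [-1.874, -4.062, -0.182, 0.0, -0.002, -0.06, 0.8], [-1.626, -4.168, -0.177, 0.0, -0.002, -0.06, 0.8], [-1.372, -4.259, -0.171, 0.0, -0.002, -0.06, 0.8]]
[[0.93, -2.28, 1.25, -0.0, -0.0, 0.0, 0.8], [0.93, -2.28, 1.25, -0.0, -0.0, 0.0, 0.8], [0.93, -2.28, 1.25, -0.0, -0.0, 0.0, 0.8], [0.93, -2.28, 1.25, -0.0, -0.0, 0.0, 0.8]]
```

{"name": "send_rows", "arguments": {"moves": [[[-2.35,-3.81,-0.19,0,0,-0.06,0.8],[-2.11,-3.94,-0.19,0,0,-0.06,0.8],[-1.87,-4.06,-0.18,0,0,-0.06,0.8],[-1.63,-4.17,-0.18,0,0,-0.06,0.8],[-1.37,-4.26,-0.17,0,0,-0.06,0.8],[0.93,-2.28,1.25,0,0,0,0.8],[0.93,-2.28,1.25,0,0,0,0.8],[0.93,-2.28,1.25,0,0,0,0.8],[0.93,-2.28,1.25,0,0,0,0.8],[0,0,0,0,0,0,0.8],[0,0,0,0,0,0,0.8]]]}}

```text
t: 40.72
position: [566.3, 27.5, 94.2]
eef_rot: [3.135, -0.185, -0.003]
wrist_force: [0.4, -0.7, -3.4]
finger_gap: 12.5
```

Run:
```python
from h import *
cs()
a=c2w(-11,-28)
e=rows([a[0],a[1],42],83.35,4,0.8)
```

```text
t 40.73 p [566.3  27.5  94.2] rv [ 3.135e+00 -1.850e-01 -3.000e-03] F [ 0.4 -0.7 -3.4] gap 12.5
case [-16.8 -28.7] psi -96.74 Fcase [ 0.5 -0.7 -3.4]
[[0.148, -0.019, 1.305, 0.0, 0.0, -0.0, 0.8], [0.147, -0.018, 1.305, 0.0, 0.0, -0.0, 0.8], [0.147, -0.018, 1.305, 0.0, 0.0, -0.0, 0.8], [0.146, -0.017, 1.305, 0.0, 0.0, -0.0, 0.8]]
```

{"name": "send_rows", "arguments": {"moves": [[[0.15,0,1.3,0,0,0,0.8],[0.15,0,1.3,0,0,0,0.8],[0.15,0,1.3,0,0,0,0.8],[0.15,0,1.3,0,0,0,0.8],[0,0,0.1,0,0,0,0.8],[0,-0.3,0,0,0,0,0.8],[0,-0.3,0,0,0,0,0.8],[0,-0.3,0,0,0,0,0.8],[0,-0.2,0,0,0,0,0.8],[0,0,0,0,0,0,0.8]]]}}

```text
t: 41.98
position: [574.6, 35.9, 42.2]
eef_rot: [3.132, -0.186, 0.0]
wrist_force: [-0.2, -4.9, 0.2]
finger_gap: 12.4
```

Run:
```python
from h import *
cs()
```

```text
t 41.98 p [574.6  35.9  42.2] rv [ 3.132 -0.186  0.   ] F [-0.2 -4.9  0.2] gap 12.4
case [ -9.5 -19.3] psi -96.78 Fcase [ 0.4 -4.9  0.2]
```

{"name": "send_rows", "arguments": {"moves": [[[0.3,0.1,0.15,0,0,0,0.8],[0.3,0,0.1,0,0,0,0.8],[0.3,0,0,0,0,0,0.8],[0.2,0,0,0,0,0,0.8],[0.15,0,0,0,0,0,0.8],[0,0,0,0,0,0,0.8]]]}}

```text
t: 42.72
position: [584.3, 34.7, 38.3]
eef_rot: [3.133, -0.184, -0.009]
wrist_force: [-5.2, -4.9, -0.5]
finger_gap: 13.0
```

Run:
```python
from h import *
cs()
```

```text
t 42.73 p [584.3  34.7  38.3] rv [ 3.133 -0.184 -0.009] F [-5.2 -4.9 -0.5] gap 13.0
case [  0.2 -19.4] psi -96.72 Fcase [-4.6 -5.4 -0.5]
```

{"name": "send_rows", "arguments": {"moves": [[[0,0.25,-0.1,0,0,0,0.8],[0.15,0,0,0,0,0,0.8],[0.15,0,0,0,0,0,0.8],[0,0,0,0,0,0,0.8]]]}}

```text
t: 43.22
position: [588.6, 34.1, 40.0]
eef_rot: [-3.136, 0.183, 0.003]
wrist_force: [-4.5, -0.4, 0.1]
finger_gap: 12.4
```

Run:
```python
from h import *
cs(); inbay()
```

```text
t 43.23 p [588.6  34.1  40. ] rv [-3.136e+00  1.830e-01  3.000e-03] F [-4.5 -0.4  0.1] gap 12.4
case [  4.5 -19.5] psi -96.69 Fcase [-4.4 -1.   0.1]
panel_orange 0.8 [128. 263.] (array([591. , 107.4,  77.7,  51.5]), -6.8) [-1.5 53.6]
panel_green 0.86 [283. 248.] (array([581.9,  33.8,  79.7,  51.2]), -6.8) [ -2.  -20.6]
panel_blue 0.73 [436. 266.] (array([573.7, -41. ,  78.6,  50.5]), -6.5) [ -1.5 -95.8]
```

{"name": "send_rows", "arguments": {"moves": [[[0.1,0,0,0,0,0,0.8],[-0.05,-0.15,0.1,0,0,0,0.8],[0,0,0.1,0,0,0,0.8],[0,0,0.1,0,0,0,0.8],[0,0,0,0,0,0,0.8],[0,0,0,0,0,0,0.8]]]}}

```text
t: 44.18
position: [588.5, 34.1, 38.0]
eef_rot: [3.134, -0.184, -0.005]
wrist_force: [-10.4, -2.6, 8.5]
finger_gap: 12.8
```

Run:
```python
from h import *
cs()
```

```text
t 44.17 p [588.5  34.1  38. ] rv [ 3.134 -0.184 -0.005] F [-10.4  -2.6   8.5] gap 12.8
case [  4.5 -19.5] psi -96.72 Fcase [-10.   -3.8   8.5]
```

{"name": "send_rows", "arguments": {"moves": [[[-0.2,0,-0.1,0,0,0,0.8],[0,0,0,0,0,0,2.0],[0,0,0,0,0,0,3.0],[0,0,0,0,0,0,3.0],[0,0,-3,0,0,0,3],[0,0,-5,0,0,0,3],[-2,0,-5,0,0,0,3],[-2,0,-4,0,0,0,3],[0,0,0,0,0,0,3],[0,0,0,0,0,0,3]]]}}

```text
t: 45.42
position: [548.5, 39.8, 207.8]
eef_rot: [3.136, -0.184, 0.0]
wrist_force: [-0.4, -1.1, -0.9]
finger_gap: 30.1
```

```bash
python3 - <<'E'
from h import *
cs(); inbay()
E
cp $(ls -t pics/bay*|head -1) pics/w10.png
```

```text
t 45.42 p [548.5  39.8 207.8] rv [ 3.136 -0.184  0.   ] F [-0.4 -1.1 -0.9] gap 30.1
case [-35.9 -18.5] psi -96.71 Fcase [-0.3 -1.1 -0.9]
panel_orange 0.82 [202. 144.] (array([593.7, 107.9,  70.1,  50.6]), -7.8) [ 1.1 54.4]
panel_green 0.71 [282. 141.] (array([586.4,  33.5,  69.5,  50.3]), -6.6) [  2.5 -20.4]
panel_blue 0.94 [365. 142.] (array([577.7, -41.7,  70.8,  51. ]), -8.4) [  2.5 -96.1]
panel_blue 0.71 [257.  12.] (array([694.1,  26.4, 485.1,  34.2]), 83.3) [110.3 -14.9]
```

View pics/w10.png

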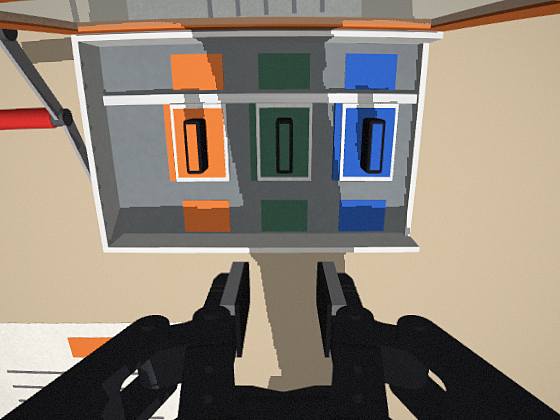

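Run:
```python
from h import *
im=cv2.imread('pics/w10.png')[90:190,160:400]; im=cv2.convertScaleAbs(im,alpha=1.3,beta=20)
cv2.imwrite('pics/w10c.png',cv2.resize(im,None,fx=3.33,fy=3.33,interpolation=cv2.INTER_CUBIC))
```

View pics/w10c.png

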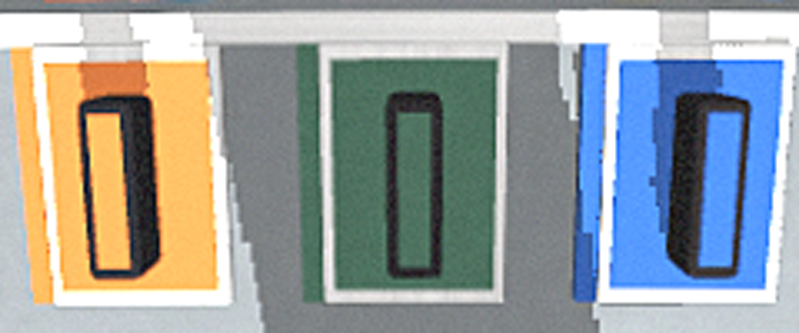

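Run:
```python
from h import *
e=rows([565,250,260],-20,7,3.5)
e=rows([636.5,241,160],-6.65,5,3.5,e)
```

```text
[[-0.112, -3.012, -0.763, -0.0, 0.0, -0.191, 3.5], [0.463, -2.978, -0.763, -0.0, 0.0, -0.191, 3.5], [1.021, -2.836, -0.764, -0.0, 0.0, -0.191, 3.5], [1.541, -2.59, -0.764, -0.0, 0.0, -0.191, 3.5], [2.006, -2.249, -0.764, -0.0, 0.0, -0.191, 3.5], [2.397, -1.827, -0.763, -0.0, 0.0, -0.191, 3.5], [2.701, -1.337, -0.763, -0.0, 0.0, -0.191, 3.5]]
[[0.32, 1.405, 2.0, 0.0, -0.0, -0.047, 3.5], [0.254, 1.419, 2.0, 0.0, -0.0, -0.047, 3.5], [0.188, 1.429, 2.0, 0.0, -0.0, -0.047, 3.5], [0.121, 1.436, 2.0, 0.0, -0.0, -0.047, 3.5], [0.054, 1.44, 2.0, 0.0, -0.0, -0.047, 3.5]]
```

{"name": "send_rows", "arguments": {"moves": [[[-0.11,-3.01,-0.76,0,0,-0.18,3.5],[0.46,-2.98,-0.76,0,0,-0.18,3.5],[1.02,-2.84,-0.76,0,0,-0.18,3.5],[1.54,-2.59,-0.76,0,0,-0.18,3.5],[2.0,-2.25,-0.76,0,0,-0.18,3.5],[2.4,-1.83,-0.76,0,0,-0.18,3.5],[2.7,-1.34,-0.76,0,0,-0.18,3.5],[0,0,0,0,0,-0.08,3.5],[0,0,0,0,0,0,3.5]]]}}

```text
t: 46.75
position: [572.2, 249.5, 260.2]
eef_rot: [-2.572, -1.802, 0.003]
wrist_force: [-0.1, -0.3, -0.2]
finger_gap: 35.0
```

Run:
```python
from h import *
cs()
e=rows([636.5,241,120],-6.65,5,3.5)
im=snap('wrist','k3')
hsv=cv2.cvtColor(im,cv2.COLOR_RGB2HSV)
m=(((hsv[...,0]<6)|(hsv[...,0]>174))&(hsv[...,1]>150)&(hsv[...,2]>60)).astype(np.uint8)
k,l,s,c=cv2.connectedComponentsWithStats(m)
for i in range(1,k):
    if s[i,4]>40: r=rect('wrist',l==i,72.5); print(c[i],s[i],r,w2c(r[0]))
```

```text
t 46.75 p [572.2 249.5 260.2] rv [-2.572 -1.802  0.003] F [-0.1 -0.3 -0.2] gap 35.0
case [-36.6 192.5] psi -19.97 Fcase [-0.  -0.3 -0.2]
[[0.283, 1.27, 2.801, -0.0, 0.0, -0.047, 3.5], [0.223, 1.281, 2.801, -0.0, 0.0, -0.047, 3.5], [0.163, 1.289, 2.802, -0.0, 0.0, -0.047, 3.5], [0.102, 1.294, 2.802, -0.0, 0.0, -0.047, 3.5], [0.041, 1.297, 2.803, -0.0, 0.0, -0.047, 3.5]]
[352.4617801  172.05340314] [340 142  26  60 955] (array([636.6, 234.1,  57.7,  15.8]), 83.0) [ 29.1 184.7]
```

{"name": "send_rows", "arguments": {"moves": [[[0.28,1.27,2.8,0,0,-0.047,3.5],[0.22,1.28,2.8,0,0,-0.047,3.5],[0.16,1.29,2.8,0,0,-0.047,3.5],[0.1,1.3,2.8,0,0,-0.047,3.5],[0.04,1.3,2.8,0,0,-0.047,3.5],[0,0,2.8,0,0,0,3.5],[0,0,2.8,0,0,0,3.5],[0,0,0,0,0,0,3.5],[0,0,0,0,0,0,1],[0,0,0,0,0,0,1],[0,0,0,0,0,0,1],[0,0,0,0,0,0,1]]]}}

```text
t: 48.3
position: [637.9, 241.0, 66.7]
eef_rot: [2.343, 2.091, 0.003]
wrist_force: [1.8, -0.6, 2.1]
finger_gap: 13.5
```

{"name": "send_rows", "arguments": {"moves": [[[0,-0.28,-0.47,0,0,0,1],[0,-0.31,-0.44,0,0,0,1],[0,-0.34,-0.42,0,0,0,1],[0,-0.46,-0.49,0,0,0,1],[0,-0.61,-0.53,0,0,0,1],[0,0,0,0,0,0,1]]]}}

```text
t: 49.05
position: [619.8, 243.1, 90.7]
eef_rot: [2.342, 2.089, 0.009]
wrist_force: [5.7, -0.4, 2.0]
finger_gap: 13.3
```

{"name": "send_rows", "arguments": {"moves": [[[0,0,0,0,0,0,3.5],[0,0,0,0,0,0,3.5],[0,0,-3,0,0,0,3.5],[0,-0.5,-6,0,0,0,4],[0,-1,-6,0,0,0,4],[0,-1,-6,0,0,0,4],[0,-1,-6,0,0,0,4],[-3,0,-2,0,0,0,4],[-6,0,-1,0,0,0,4],[-6,0,0,0,0,0,4],[0,0,0,0,0,0,4]]]}}

```text
t: 50.42
position: [565.2, 91.6, 388.6]
eef_rot: [2.352, 2.079, -0.005]
wrist_force: [-0.5, -0.2, -0.9]
finger_gap: 40.2
```

Run:
```python
from h import *
cs()
im=snap('wrist','k4')
hsv=cv2.cvtColor(im,cv2.COLOR_RGB2HSV)
m=(((hsv[...,0]<6)|(hsv[...,0]>174))&(hsv[...,1]>150)&(hsv[...,2]>60)).astype(np.uint8)
k,l,s,c=cv2.connectedComponentsWithStats(m)
for i in range(1,k):
    if s[i,4]>40: r=rect('wrist',l==i,98); print(c[i],s[i],r,w2c(r[0]))
for th in(1.3,1.35,1.4,1.45):
    a=[c2w(92.5-230*np.cos(th),y) for y in(-50,50)]; print(th,[np.round(proj('wrist',[*q,57+230*np.sin(th)])) for q in a])
```

```text
t 50.42 p [565.2  91.6 388.6] rv [ 2.352  2.079 -0.005] F [-0.5 -0.2 -0.9] gap 40.2
case [-25.3  34.9] psi -7.06 Fcase [-0.5 -0.2 -0.9]
[314.54571843  26.57039187] [308   1  14  52 689] (array([616.9, 242.7,  53.2,  14.6]), 84.2) [  8.5 191. ]
1.3 [array([353., 309.]), array([362., 191.])]
1.35 [array([367., 310.]), array([378., 192.])]
1.4 [array([382., 312.]), array([394., 192.])]
1.45 [array([396., 313.]), array([410., 193.])]
```

View pics/k4.png

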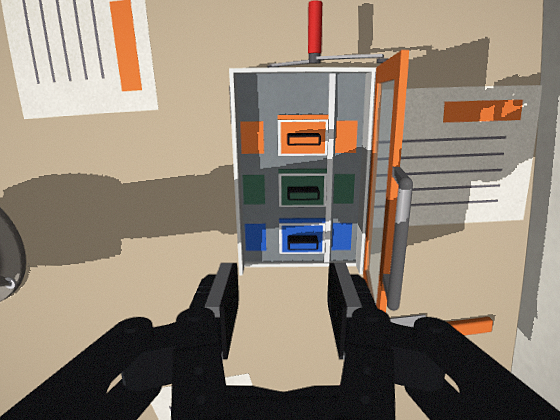

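Run:
```python
from h import *
a=c2w(92.5-230*np.cos(1.42),4); print(a)
e=rows([a[0],a[1],345],-6.65,3,4)
e=rows([a[0],a[1],280],-6.65,3,4,e)
```

```text
[644.32148774  51.26246242]
[[-1.156, 2.807, 1.45, -0.0, 0.0, -0.001, 4], [-1.158, 2.805, 1.45, -0.0, 0.0, -0.001, 4], [-1.16, 2.804, 1.451, -0.0, 0.0, -0.001, 4]]
[[-0.0, -0.0, 2.17, 0.0, -0.0, 0.0, 4], [-0.0, -0.0, 2.17, 0.0, -0.0, 0.0, 4], [-0.0, -0.0, 2.17, 0.0, -0.0, 0.0, 4]]
```

{"name": "send_rows", "arguments": {"moves": [[[-1.16,2.8,1.45,0,0,0,4],[-1.16,2.8,1.45,0,0,0,4],[-1.16,2.8,1.45,0,0,0,4],[0,0,2.1,0,0,0,4],[0,0,2.1,0,0,0,4],[0,0,2.1,0,0,0,4],[0,0,0,0,0,0,4],[0,0,0,0,0,0,0.5],[0,0,0,0,0,0,0.5],[0,0,0,0,0,0,0.5],[0,0,0,0,0,0,0.5]]]}}

```text
t: 51.85
position: [645.6, 55.2, 283.9]
eef_rot: [2.342, 2.092, 0.005]
wrist_force: [0.5, 1.5, 4.1]
finger_gap: 5.7
```

{"name": "send_rows", "arguments": {"moves": [[[0,-0.75,0.15,0,0,0,0.5],[0,-0.77,0.2,0,0,0,0.5],[0,-1.78,0.46,0,0,0,0.5],[0,-1.74,0.59,0,0,0,0.5],[0,-1.69,0.73,0,0,0,0.5],[0,-1.62,0.87,0,0,0,0.5],[0,-1.55,1.0,0,0,0,0.5],[0,0,0,0,0,0,0.5]]]}}

```text
t: 52.85
position: [541.8, 66.9, 242.3]
eef_rot: [-2.337, -2.091, 0.01]
wrist_force: [-7.7, 3.0, 6.7]
finger_gap: 5.3
```

{"name": "send_rows", "arguments": {"moves": [[[0,-1.4,1.3,0,0,0,0.5],[0,-1.37,1.35,0,0,0,0.5],[0,-1.27,1.43,0,0,0,0.5],[0,-1.16,1.48,0,0,0,0.5],[0,-1.04,1.55,0,0,0,0.5],[0,-0.92,1.6,0,0,0,0.5],[0,-0.78,1.66,0,0,0,0.5],[0,-0.65,1.72,0,0,0,0.5],[0,0,0,0,0,0,0.5]]]}}

```text
t: 53.98
position: [458.9, 74.0, 120.3]
eef_rot: [-2.342, -2.092, 0.007]
wrist_force: [0.2, 0.4, 0.5]
finger_gap: 4.5
```

{"name": "send_rows", "arguments": {"moves": [[[0,-0.4,1.77,0,0,0,0.5],[0,-0.3,1.6,0,0,0,0.5],[0,-0.15,1.3,0,0,0,0.5],[0,-0.05,1.0,0,0,0,0.5],[0,0,0.5,0,0,0,0.5],[0,0,0,0,0,0,0.5],[0,0,0,0,0,0,0.5]]]}}

```text
t: 54.85
position: [452.1, 76.0, 62.2]
eef_rot: [2.343, 2.091, -0.004]
wrist_force: [-8.5, -2.5, 26.4]
finger_gap: 5.4
```

Run:
```python
from h import *
cs(); snap('wrist','w11')
```

```text
t 54.85 p [452.1  76.   62.2] rv [ 2.343  2.091 -0.004] F [-8.5 -2.5 26.4] gap 5.4
case [-135.8    6.3] psi -6.48 Fcase [-8.1 -3.5 26.4]
```

View pics/w11.png

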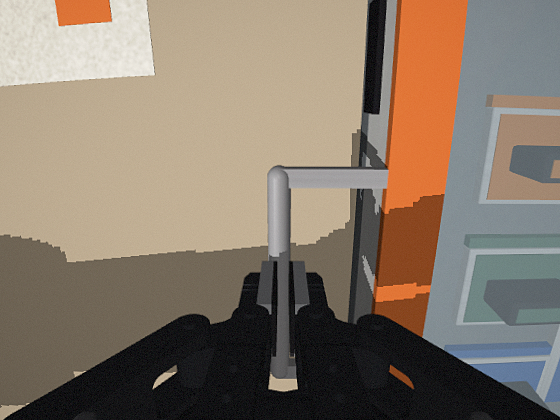

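{"name": "send_rows", "arguments": {"moves": [[[0,0,0,0,0,0,4],[0,0,0,0,0,0,4],[0,0,-3,0,0,0,4],[0,-0.5,-5,0,0,0,0],[0,0,0,0,0,0,0],[0,0,0,0,0,0,0]]]}}

```text
t: 55.65
position: [446.6, 76.2, 139.1]
eef_rot: [-2.343, -2.092, 0.002]
wrist_force: [0.7, -0.1, -1.1]
finger_gap: 0.1
```

{"name": "send_rows", "arguments": {"moves": [[[0,0.5,3,0,0,0,0],[0,0,3,0,0,0,0],[0,0,0.8,0,0,0,0],[0,0,0.6,0,0,0,0],[0,0,0.5,0,0,0,0],[0,0,0,0,0,0,0]]]}}

```text
t: 56.4
position: [452.4, 76.1, 62.8]
eef_rot: [2.342, 2.092, -0.002]
wrist_force: [-5.3, 0.7, 14.8]
finger_gap: 0.0
```

{"name": "send_rows", "arguments": {"moves": [[[0,0,-3,0,0,0,0],[0,0,-6,0,0,0,3],[0,1,-6,0,0,0,3],[-4,2,-4,0,0,0,3],[-5,2,-2,0,0,0,3],[-3,2,0,0,0,0,3],[0,0,0,0,0,0,3],[0,0,0,0,0,0,3]]]}}

```text
t: 57.4
position: [507.9, -50.1, 271.0]
eef_rot: [-2.342, -2.093, -0.001]
wrist_force: [0.1, 1.3, 0.7]
finger_gap: 30.2
```

Run:
```python
from h import *
cs(); inbay()
import glob,os
f=max(glob.glob('pics/bay*'),key=os.path.getmtime); cv2.imwrite('pics/w12.png',cv2.imread(f))
bot.snapshot('top')
for p in('filler_can','small_can','spreader'): print(p,[(round(d['conf'],2),np.round(d['xy'])) for d in bot.cut_out('top',p)[:2]])
```

```text
t 57.4 p [507.9 -50.1 271. ] rv [-2.342e+00 -2.093e+00 -1.000e-03] F [0.1 1.3 0.7] gap 30.2
case [ -65.8 -112.5] psi -6.41 Fcase [-0.   1.3  0.7]
filler_can [(0.63, array([122., 237.]))]
small_can [(0.97, array([136., 186.])), (0.41, array([268., 206.]))]
spreader [(0.71, array([376., 154.])), (0.62, array([268., 202.]))]
```

View pics/w12.png

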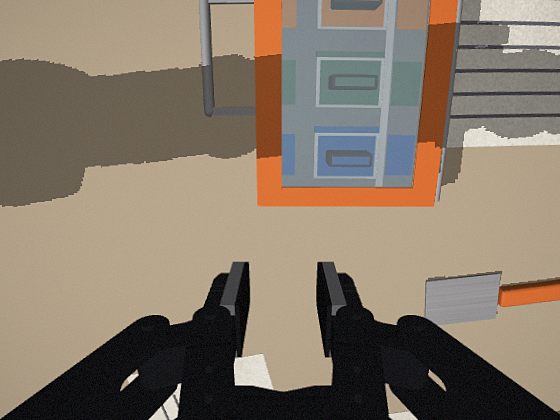

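```bash
python3 -c "
from h import *
print(bot.sign_off())"
```

```text
the job is handed in; nothing more can be done
None
```

The lid is shut over all three panels, each in the bay of its own colour, and I handed the job in at about 57 s of the 210 s. No verdict came back, so the checks below are my own.

**What I did**
- I raised the lid by its bar to about 1.41 rad. I then pinched the knob and pushed the stay past straight until it met its stop.
- I placed the orange, blue and green panels and pushed each one against its end stop and side stop, going by the wrist force.
- I pulled the knee up to break the stay and lowered the lid by its bar until it was shut.

**What the checks showed**
- **Stay:** touching the top of the knob from above gave about 80 mm, which matches locked; straight would be about 88 mm.
- **Panels before closing:** the enlarged wrist picture showed every panel touching both stops. By the vision network, green and blue lay 2.5 mm and orange 1.1 mm along the case. The touching point was estimated at 2.5 to 4 mm, so orange read lowest.
- **Squareness:** the same measurement put orange about 1.2° and blue about 1.8° off square, within the 2.9° limit. Earlier readings were closer to square.
- **Lid:** the top of the bar touched at 62.8 mm, as it should when shut.
- **Panels under the lid:** the last picture through the window showed green and blue home. Orange was cut off by its edge, so I judged it from that edge and the picture before. The network found no panels in the last picture, so I have no numbers after closing.
- **Cans and spreader:** from above they stand within about 5 pixels (about 15 mm) of where they started. The small can shows the largest difference. The robot did not go near any of them, so I take this as scatter in the network's reading.

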